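# Put the slicer blades away in the locking blade safe

### The job

The vegetable slicer's blades are drying on the ribbed board. Slide the blade safe's lock all the way out, slide its lid fully open and put every blade, lying flat, into the safe; a blade can be gripped once it has been slid part-way out over the board's front edge. Then slide the lid fully shut and the lock fully home again, and leave everything else on the counter as it stands.

Things in the scene. Friction and masses are not known exactly. Their poses are not given: they have to be found in the camera images.
- safe: Blade safe: grey box fixed to the counter, 360 mm (x) by 200 mm (y), rim 45 mm high. Origin: middle of its underside; x is the lid's opening direction, away from the robot. The half at x > 0 is solid with a flat top, where the open lid parks. A solid foot under the lock stands out on the +y side (x -94 to -44, y up to 166, top at z 45 mm).
- safe_in (a point): Middle of the floor of the safe's compartment (under the lid), at x -85, y 0, z 5 mm in the safe's frame, axes as the safe's. The compartment runs 85 mm either way in x and 70 mm either way in y; its rim is 40 mm above this floor. With the lid fully open the rear 13 mm stay covered.
- lid (a joint): Flat steel lid sliding on the rim along the safe's x, m: 0 = shut, 0.165 = fully open. Rubs with about 2.5 N, stays where left. Top at z 50 mm. While locked it moves only 3 mm: a steel lug on it (safe frame, lid shut: x -92 to -78, y 15 to 45, z 50 to 60 mm) meets the bolt.
- lid_grip (a point): Centre of the top of the black handle on the lid: upright block 16 mm along x, 60 mm along y, from z 50 to 85 mm, at x -140 mm, y 0 in the safe's frame when shut; moves with the lid.
- lock (a joint): Lock slide on the safe's +y side, sliding along the safe's y, m: 0 = home (locked), 0.045 = fully out to +y (free). Clears the lug from 0.033 on; rubs with about 2 N, stays where left. Goes home again only with the lid shut. Its bolt, a bar 12 mm wide with its top at z 60 mm, runs from the knob inward over the lid to y 12 mm when home.
- lock_knob (a point): Centre of the top of the black knob on the lock slide: upright block 20 mm along x, 16 mm along y, from z 46 to 92 mm, at x -69, y 100 mm in the safe's frame when home; the bolt (z 52 to 60 mm) joins its -y face.
- board: White plastic drying board fixed to the counter, 240 mm (x) by 230 mm (y). Origin: middle of its underside, x away from the robot. Four lanes along x, centred at y -84, -28, 28, 84 mm, floor at z 35 mm, 50 mm wide between ribs 6 mm wide with tops at z 42 mm. Lanes are open at both ends; the front edge (x -120 mm) drops 35 mm to the counter.
- board_edge (a point): Middle of the board's front edge at the height of the lane floors (35 mm above the counter); axes as the board's.
- blade0: Slicer blade 0: flat black plastic frame with a steel cutter, 130 mm (its x) by 44 mm (its y) by 6 mm thick, about 70 g, origin at the centre of its underside. At first it lies in one of the board's lanes, front end 5 to 20 mm behind the front edge; the ribs stop fingers from gripping it there. May be absent.
- blade1: Slicer blade 1: flat black plastic frame with a steel cutter, 130 mm (its x) by 44 mm (its y) by 6 mm thick, about 70 g, origin at the centre of its underside. At first it lies in one of the board's lanes, front end 5 to 20 mm behind the front edge; the ribs stop fingers from gripping it there. May be absent.
- blade2: Slicer blade 2: flat black plastic frame with a steel cutter, 130 mm (its x) by 44 mm (its y) by 6 mm thick, about 70 g, origin at the centre of its underside. At first it lies in one of the board's lanes, front end 5 to 20 mm behind the front edge; the ribs stop fingers from gripping it there. May be absent.
- blade3: Slicer blade 3: flat black plastic frame with a steel cutter, 130 mm (its x) by 44 mm (its y) by 6 mm thick, about 70 g, origin at the centre of its underside. At first it lies in one of the board's lanes, front end 5 to 20 mm behind the front edge; the ribs stop fingers from gripping it there. May be absent.
- gourd1: Green gourd, 190 mm long, 50 mm thick, on the left of the counter; not part of the job. Origin: centre of its underside.
- carrot0: Carrot, 160 mm long, 32 mm thick, near the robot between safe and board; not part of the job. Origin: centre of its underside.
- carrot1: Carrot, 140 mm long, 34 mm thick, on the right of the counter; not part of the job. Origin: centre of its underside.
- bowl: White china bowl, 120 mm across, 55 mm high; not part of the job. Origin: centre of its underside.
- spatula: Kitchen spatula lying on the counter on the right, near the robot; not part of the job.
Mind the look-alikes: they are no part of the job. What is shaped like the blade1 but purple is not meant.

How it is judged:
By the outcome, as a careful person would: the job done as asked, in the order asked, and still so for the second after the job is handed in, with the robot touching nothing.
Of blade0, blade1, blade2, blade3 only 2 to 3 are there at a start; the rules pass over those that are not, and their reading is None.
At some moment in a run one of blade0, blade1, blade2, blade3 may be knocked a few centimetres aside while the robot is not near it.
Once in a run the grip may slacken for a moment while it holds something.
It also fails if it takes over 210 s, if anything falls off the work surface, if the arm or the gripper's body presses on something with over 40 N, if the wrist force passes 120 N, or if a joint passes its speed limit or range.

### The arm

A 6-joint arm with a two-finger parallel gripper is mounted at the origin on the work surface. World frame = base frame: x ahead of the robot, y to its left, z up, the work surface at z = 0. Lengths are in m, angles in rad, forces in N, time in s.
With the tool pointing down it reaches from about 0.4 to 0.825 m from the base axis. Payload 7 kg.
Tool frame: the origin (TCP) lies midway between the tips of the shut fingers; the grasp point (between the pads) lies 19 mm behind it; z points along the fingers, y is the line along which they close (so a half turn about z gives the same grasp; the last joint's range is limited). The gripper opens to 88 mm and grips with 3 to 60 N. Pads are 19 mm wide; open, the fingers measure 130 mm over their backs; the gripper's body (78 mm by 193 mm) begins 47 mm behind the grasp point.
Start: joints at [1.481, 0.359, 0.012, 0, -1.224, -0.288], TCP at [0.249, 0.627, 0.227] pointing down, gripper open.
Joint ranges: [-3.07, 3.07], [-1.43, 2.12], [-1.02, 1.25], [-3.03, 1.67], [-3.05, -0], [-3.03, 3.03]. Speed limits (rad/s): [2.39, 2.39, 3.01, 3.14, 3.14, 3.14].

### API

Orientations are given as [roll, pitch, yaw] about the fixed x, y, z axes, in that order (R = Rz(yaw) Ry(pitch) Rx(roll)).
In Python, from station import arm gives the robot as it stands.
- The arm moves only by the tool servo_tool, never from a script. Its argument "deltas" is a list of rows, each a list of 7 numbers: the closure, from -1 (fully open) to 1 (shut), then the shift along the tool's x, y, z in mm, then the turn, a rotation vector about the tool's x, y, z in degrees. In form: [[gripper, x, y, z, ax, ay, az], ...]. A call has 1 to 20 rows; each row shifts and turns the commanded pose from where the row before left it, along the tool's axes as they then stand; what a row does not reach is not made up. A row lasts 1/12 s, in which the tool goes at most 41.7 mm and 7.16 degrees, less where a joint would pass 70% of its speed; a pose out of reach is approached as far as the arm can. A call is refused whole if a number of a shift passes 41.7 or a number of a turn 7.16, either way. A call with a gripper value outside its range is refused whole. The fingers move at their own pace and stop on an object; "squeeze" is the grip in N (left out, the last holds). Time passes only in rows, so rows that do not move let the fingers close. It gives the time, the measured TCP pose, the force, the opening and the grip force at its end, in the units of the state.
- arm.get_state(): the state, without advancing time (a new reading comes with each control period).
- arm.grab_frame(name): name is "scene" or "side" or "wrist"; returns a dict with "color" (384x512x3 uint8, red, green, blue), "K" (3x3 intrinsics, pixels), "distortion" ([k1, k2, p1, p2, k3] as OpenCV has them; the pictures are not rectified), "position" and "orientation" of the camera in the world. Camera axes: x right, y down, z forward; pixel columns grow to the right and rows downward; lengths in m; the calibration is good to about 2 mm. A picture is of the moment at which its call begins. There is no depth.
- arm.job_done(): hands the job in; it is judged then, once.
Trained networks look in a picture, given as the dict that the camera call returned (one of the last four; its "shot" number tells which), for a name from the list of things; names that differ only in an ending like _2 or _b are one class to them, and where a whole thing is asked for, a point or a joint stands for the part that bears it (a point fixed in the world has none). Each returns a list of dicts, best first, with "conf" (0 to 1); they miss things now and then, are a little off and sometimes report something else, mostly with a low value. They report only what shows in the picture. A call takes as long as a camera call. They do not tell look-alikes from the thing itself.
- arm.recognise(query, picture): "at" ([x, y, z] in m, in the coordinates of the camera as it stood for that picture, good to about 4 mm: the middle of the surface that is visible of it).
The state is a dict: "t": time; "q": joint angles; "qd": joint speeds; "joint_efforts": joint torques, N m; "eef_pos": TCP position; "ee_rot": TCP orientation; "force": force on the tool from outside, world axes, zero at the start; "moment": the same for the moment, N m; "width": finger opening in m; "gripper_force": force on a finger pad.
Only numpy, scipy, OpenCV 4.12 (cv2) and the standard library are available. Lean on these libraries where they do the work, as an engineer would, in place of code of your own. Each camera call takes 0.05 s, during which the arm holds its last target. There are 200 camera calls.

## Working session

There is one attempt and no reset: what is moved stays moved. The work goes in short steps, Python scripts to look and compute and a tool call to move; the robot and the scene stay as the last step left them, time stands still between calls to the robot, and variables do not carry over. Pictures are saved under pics/ and viewed, at most 14 in all, crops included, and the job is handed in when it is done.

Besides the shell and the picture viewer there is one more tool, called after ">>>" as a command line: name --pt "numbers of a row" for each row, then --argument value for the rest. servo_tool: Moves the arm, as the interface text tells. Its arguments: {"type":"object","properties":{"deltas":{"type":"array","items":{"type":"array","items":{"type":"number"}}},"squeeze":{"type":"number"}},"required":["deltas"]}

```bash
ls; mkdir -p pics
cat > h.py <<'E'
import numpy as np, cv2
from scipy.spatial.transform import Rotation as R
from station import arm
def grab(n,save=None):
    f=arm.grab_frame(n)
    if save: cv2.imwrite('pics/'+save,f['color'][:,:,::-1])
    return f
def pose(f):
    o=np.array(f['orientation'],float)
    M=o if o.shape==(3,3) else (R.from_euler('xyz',o).as_matrix() if o.size==3 else R.from_quat(o).as_matrix())
    return M,np.array(f['position'])
def ray(f,px,z):
    M,p=pose(f)
    u=cv2.undistortPoints(np.array(px,float).reshape(-1,1,2),np.array(f['K'],float),np.array(f['distortion'],float)).reshape(-1,2)
    d=np.c_[u,np.ones(len(u))]@M.T
    return p+d*((z-p[2])/d[:,2])[:,None]
def proj(f,P):
    M,p=pose(f)
    c=(np.array(P,float).reshape(-1,3)-p)@M
    return cv2.projectPoints(c,np.zeros(3),np.zeros(3),np.array(f['K'],float),np.array(f['distortion'],float))[0].reshape(-1,2)
def rec(q,f,n=4):
    M,p=pose(f)
    return [(np.round(M@np.array(d['at'])+p,4).tolist(),round(d['conf'],2)) for d in arm.recognise(q,f)[:n]]
E
python3 - <<'E'
from h import *
print(arm.get_state())
for n in('scene','side','wrist'):
    f=grab(n,n+'0.png'); print(n,f['position'],f['orientation'])
    for q in ['safe','lid_grip','lock_knob','board','blade0','carrot0','carrot1','bowl','gourd1','spatula']: print(q,rec(q,f,5))
E
```

```text
pics
{'t': 0.0, 'q': array([ 1.48109611e+00,  3.59391885e-01,  1.10389452e-02, -3.75725151e-04,
       -1.22408838e+00, -2.88065925e-01]), 'qd': array([ 0.00027443,  0.00024208, -0.00066706, -0.00019084, -0.0005902 ,
        0.00024062]), 'joint_efforts': array([ 3.70185335e-04, -5.82723391e+01,  2.93047625e+01,  6.99716985e+00,
        6.90389556e-03, -1.56794044e-04]), 'eef_pos': array([0.24882663, 0.62692429, 0.22560618]), 'ee_rot': array([ 3.13991508e+00, -1.28741509e-04, -3.77893993e-01]), 'force': array([-0.31814194, -0.50881307, -0.60243585]), 'moment': array([ 0.02613219, -0.04410348,  0.05746777]), 'gripper_force': 0.0, 'width': 0.08783909681409846}
scene [1.33081787 0.47253515 0.87714813] [-2.31639021 -0.00422061  2.11928053]
safe [([0.6114, -0.1788, 0.0446], 0.78)]
lid_grip [([0.4982, -0.2114, 0.0519], 0.72)]
lock_knob [([0.5117, -0.1118, 0.0595], 0.46)]
board [([0.5958, -0.4732, 0.0242], 0.72), ([0.5466, 0.218, 0.04], 0.3)]
blade0 [([0.5434, 0.1099, 0.0387], 0.89), ([0.5469, 0.2218, 0.0369], 0.83), ([0.5363, 0.1674, 0.0376], 0.78), ([0.8401, 0.1319, 0.0047], 0.77), ([0.31
[... 746 characters left out ...]
 0.1481, 0.0066], 0.72), ([0.5407, 0.2221, 0.0412], 0.54)]
carrot0 [([0.5907, -0.4913, 0.0238], 0.97), ([0.4197, -0.0076, 0.022], 0.61), ([0.503, -0.1258, 0.0617], 0.31)]
carrot1 [([0.5907, -0.4913, 0.0238], 0.97), ([0.4197, -0.0076, 0.022], 0.61), ([0.503, -0.1258, 0.0617], 0.31)]
bowl [([0.382, 0.4349, 0.0359], 0.76)]
gourd1 [([0.6207, 0.4865, 0.0412], 0.87)]
spatula [([0.4162, -0.4365, 0.0065], 0.9), ([0.5916, -0.491, 0.0249], 0.56), ([0.5429, 0.2238, 0.0397], 0.16)]
wrist [0.32010798 0.59813847 0.38570846] [ 2.85475731e+00  6.47369450e-04 -1.94828779e+00]
safe []
lid_grip []
lock_knob []
board []
blade0 []
carrot0 []
carrot1 []
bowl [([0.3382, 0.4229, 0.0394], 0.82)]
gourd1 []
spatula []
```

View pics/scene0.png

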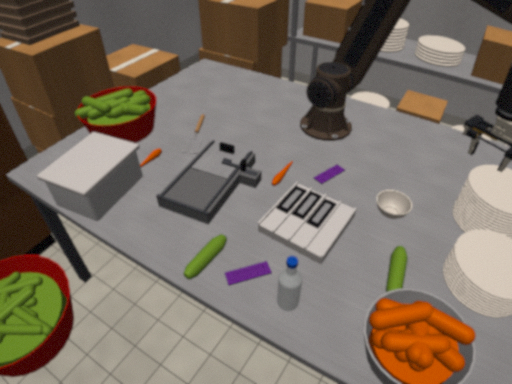

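View pics/side0.png

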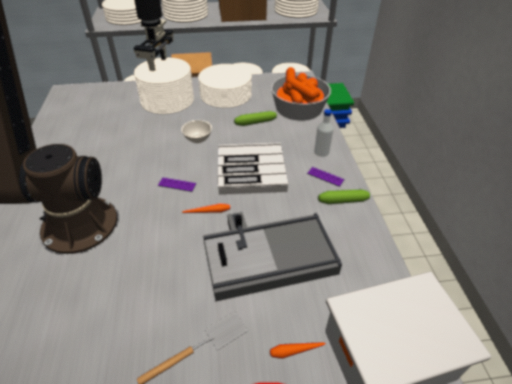

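The scene shows three black blades in the board lanes (scene ~ (288,207), (303,212), (320,217)), with purple look-alikes on the counter at (330,173) and (248,272). The safe is at ~(210,180) with its knob near (245,162). I'll look from above the board next.

>>> servo_tool --pt "-1 0 0 -10 0 0 6.83" --pt "-1 0 0 -10 0 0 6.83" --pt "-1 0 0 -10 0 0 6.83" --pt "-1 0 0 -10 0 0 6.83" --pt "-1 0 0 -10 0 0 6.83" --pt "-1 0 0 -10 0 0 6.83" --pt "-1 0 0 -10 0 0 6.83" --pt "-1 0 0 -10 0 0 6.83" --pt "-1 0 0 -10 0 0 6.83" --pt "-1 0 0 -10 0 0 6.83"

```text
t: 2.48
eef_pos: [0.249, 0.6273, 0.3271]
ee_rot: [3.142, 0.0, -1.576]
force: [0.3, -0.1, -0.2]
width: 0.0876
gripper_force: 0.0
```

>>> servo_tool --pt "-1 32 -25 0 0 0 0" --pt "-1 32 -25 0 0 0 0" --pt "-1 32 -25 0 0 0 0" --pt "-1 32 -25 0 0 0 0" --pt "-1 32 -25 0 0 0 0" --pt "-1 32 -25 0 0 0 0" --pt "-1 32 -25 0 0 0 0" --pt "-1 32 -25 0 0 0 0" --pt "-1 32 -25 0 0 0 0" --pt "-1 32 -25 0 0 0 0" --pt "-1 32 -25 0 0 0 0" --pt "-1 32 -25 0 0 0 0" --pt "-1 0 0 0 0 0 0" --pt "-1 0 0 0 0 0 0"

```text
t: 3.65
eef_pos: [0.5505, 0.2416, 0.3264]
ee_rot: [3.141, -0.0, -1.574]
force: [-0.1, 0.8, 0.3]
width: 0.0878
gripper_force: 0.0
```

Run:
```python
from h import *
s=arm.get_state(); print(s['t'],s['eef_pos'],s['ee_rot'])
f=grab('wrist','w1.png'); print(f['position'],f['orientation'],f['K'])
for q in ['safe','lid_grip','lock_knob','board','blade0']: print(q,rec(q,f,5))
```

```text
3.65 [0.55045581 0.24158869 0.32635258] [ 3.14135740e+00 -2.81010462e-04 -1.57378116e+00]
[0.55038121 0.16421893 0.48549448] [ 2.85472875e+00 -4.74083321e-04  3.13888863e+00] [[325.90302875   0.         252.41694017]
 [  0.         325.90302875 188.46024453]
 [  0.           0.           1.        ]]
safe [([0.5445, 0.2137, 0.0433], 0.51)]
lid_grip []
lock_knob []
board [([0.6121, 0.1907, 0.0352], 0.79)]
blade0 [([0.533, 0.113, 0.0433], 0.91), ([0.5451, 0.2131, 0.0399], 0.64), ([0.5329, 0.1617, 0.0407], 0.63), ([0.3121, 0.1487, 0.0067], 0.56), ([0.8381, 0.1298, 0.0043], 0.56)]
```

View pics/w1.png

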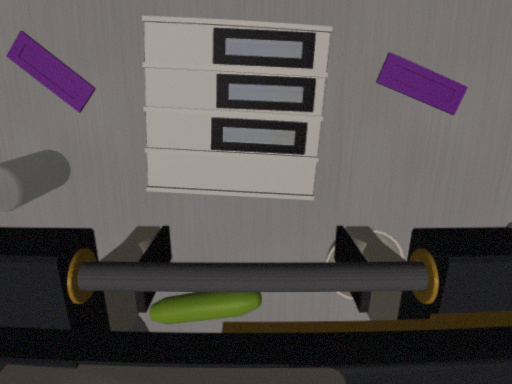

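The view shows the board's corners at about (144,17), (330,25), (314,197), (147,191). Three blades are centred near (264,48), (266,93) and (259,135), and the fourth lane is empty.

Run:
```python
from h import *
f=grab('wrist')
b=ray(f,[(144,19),(330,27),(314,195),(147,189)],.042); print(b.round(4))
print('dims',[np.linalg.norm(b[i]-b[(i+1)%4]).round(4) for i in range(4)], b.mean(0))
g=f['color'].astype(int)
for q in [[(214,28),(314,31),(314,67),(213,64)],[(217,74),(315,78),(315,113),(218,110)],[(212,117),(306,121),(306,154),(212,151)]]:
    c=ray(f,q,.041); e=(c[0]+c[3]-c[1]-c[2])[:2]; print(c.mean(0).round(4),'front',((c[1]+c[2])/2).round(4),np.degrees(np.arctan2(e[1],e[0])).round(2),np.linalg.norm(e)/2)
e=(b[0]-b[1])[:2];e2=(b[3]-b[2])[:2];print(np.degrees(np.arctan2(e[1],e[0])),np.degrees(np.arctan2(e2[1],e2[0])))
```

```text
[[0.6859 0.0763 0.042 ]
 [0.4514 0.0858 0.042 ]
 [0.4604 0.308  0.042 ]
 [0.6995 0.2997 0.042 ]]
dims [np.float64(0.2347), np.float64(0.2224), np.float64(0.2392), np.float64(0.2239)] [0.57430331 0.19244223 0.042     ]
[0.5346 0.1111 0.041 ] front [0.4703 0.1126 0.041 ] -1.33 0.12860236074232467
[0.5306 0.1687 0.041 ] front [0.4663 0.1706 0.041 ] -1.72 0.12883598772025862
[0.5398 0.2241 0.041 ] front [0.4757 0.2263 0.041 ] -1.92 0.12823183221313045
-2.317984608441853 -1.9711591362381555
```

>>> servo_tool --pt "-1 33 3 0 0 0 0" --pt "-1 33 3 0 0 0 0" --pt "-1 33 3 0 0 0 0" --pt "-1 33 3 0 0 0 0" --pt "-1 33 3 0 0 0 0" --pt "-1 33 3 0 0 0 0" --pt "-1 33 3 0 0 0 0" --pt "-1 33 3 0 0 0 0" --pt "-1 33 3 0 0 0 0" --pt "-1 33 3 0 0 0 0" --pt "-1 0 0 0 0 0 0" --pt "-1 0 0 0 0 0 0"

```text
t: 5.0
eef_pos: [0.5194, -0.0872, 0.3268]
ee_rot: [-3.141, 0.0, -1.572]
force: [0.4, 0.5, 0.7]
width: 0.0878
gripper_force: 0.0
```

Run:
```python
from h import *
f=grab('wrist','w2.png'); print(f['position'])
for q in ['safe','lid_grip','lock_knob','carrot0']: print(q,rec(q,f,5))
```

```text
[ 0.51941698 -0.16466315  0.48589049]
safe [([0.5856, -0.1925, 0.0464], 0.56)]
lid_grip [([0.4978, -0.2148, 0.0501], 0.78)]
lock_knob [([0.5063, -0.1388, 0.0611], 0.94)]
carrot0 [([0.4201, -0.0046, 0.0229], 0.73)]
```

View pics/w2.png

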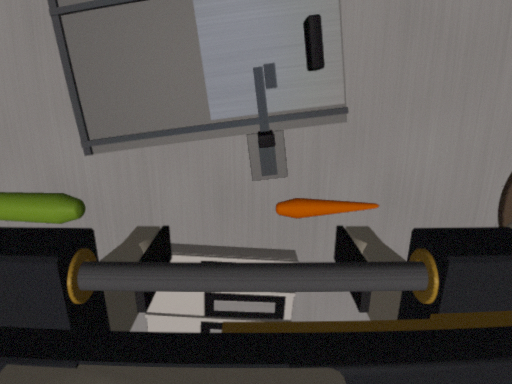

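The view shows the safe's +y rim from (88,152) to (347,110), the knob at (266,139) and the handle at (314,43). The carrot is at (325,207).

Run:
```python
from h import *
f=grab('wrist')
c=ray(f,[(88,150),(347,108)],.045); print('rim corners',c.round(4)); e=(c[0]-c[1])[:2]; yaw=np.arctan2(e[1],e[0]); print(np.degrees(yaw),np.linalg.norm(e))
print('carrot',ray(f,[(276,208),(380,206)],.016).round(3))
mid=c.mean(0)[:2]; ex=np.array([np.cos(yaw),np.sin(yaw)]); ey=np.array([-ex[1],ex[0]])
o=c[1][:2]+ex*.18-ey*.1; print('origin',o)
W=lambda x,y,z:[*(o+ex*x+ey*y),z]
P=[W(-.14,0,.085),W(-.069,.1,.092),W(-.148,.03,.085),W(-.148,-.03,.085),W(-.079,.108,.092),W(-.059,.108,.092),W(-.094,.166,.045),W(-.044,.166,.045),W(0,.1,.045)]
print(proj(f,P).round(0).tolist(),np.round(P[:2],4))
im=cv2.cvtColor(f['color'],cv2.COLOR_RGB2BGR)
for u,v in proj(f,P): cv2.circle(im,(int(u),int(v)),1,(0,0,255),-1)
cv2.imwrite('pics/w3.png',cv2.resize(im[:200,40:380],None,fx=2.3,fy=2.3))
```

```text
rim corners [[ 0.7479 -0.0874  0.045 ]
 [ 0.3946 -0.1441  0.045 ]]
9.116501042035734 0.3578085130245814
carrot [[0.484 0.007 0.016]
 [0.323 0.004 0.016]]
origin [ 0.58821302 -0.21433016]
[[314.0, 27.0], [266.0, 124.0], [324.0, 53.0], [318.0, -3.0], [275.0, 129.0], [258.0, 132.0], [289.0, 166.0], [253.0, 171.0], [213.0, 129.0]] [[ 0.45   -0.2365  0.085 ]
 [ 0.5042 -0.1265  0.092 ]]
```

View pics/w3.png

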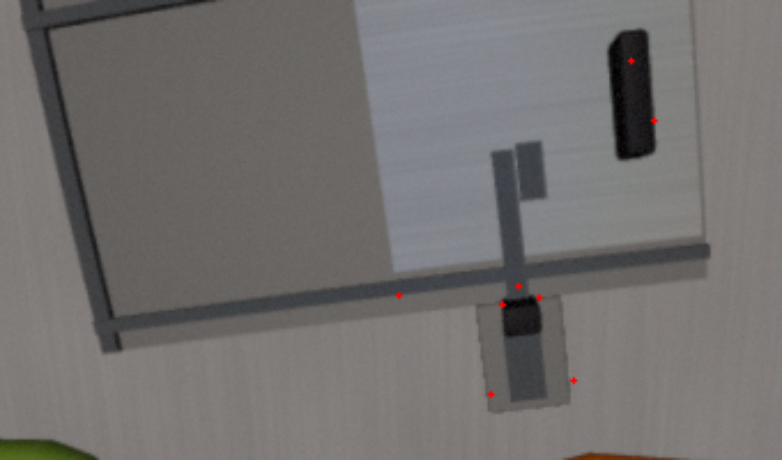

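```bash
cat > fit.py <<'E'
from h import *
from scipy.optimize import least_squares
def fit(f,L,px,x0=(.587,-.205,.16)):
    L=np.array(L,float);px=np.array(px,float)
    def W(p): 
        c,s=np.cos(p[2]),np.sin(p[2]); return np.c_[p[0]+c*L[:,0]-s*L[:,1],p[1]+s*L[:,0]+c*L[:,1],L[:,2]]
    r=least_squares(lambda p:(proj(f,W(p))-px).ravel(),x0,loss='soft_l1')
    return r.x,(proj(f,W(r.x))-px)
E
python3 - <<'E'
from fit import *
f=grab('wrist')
L=[(-.092,.015,.06),(-.078,.015,.06),(-.078,.045,.06),(-.092,.045,.06),(-.075,.012,.06),(-.063,.012,.06),(-.094,.166,.045),(-.044,.166,.045),(-.079,.108,.092),(-.059,.108,.092)]
px=[(541,141),(517,143),(521,199),(546,197),(513,149),(491,151),(570,404),(490,411),(540,332),(504,335)]
px=np.array(px)/2.3+[40,0]
p,r=fit(f,L,px); print(p,np.degrees(p[2])); print(r.round(1).tolist())
c,s=np.cos(p[2]),np.sin(p[2])
for n,a in dict(handle=(-.14,0),knob=(-.069,.1),comp=(-.085,0)).items(): print(n,p[0]+c*a[0]-s*a[1],p[1]+s*a[0]+c*a[1])
print(proj(f,[.5194,-.1647,.05]))
M=lambda x,y,z:[p[0]+c*x-s*y,p[1]+s*x+c*y,z]
print(proj(f,[M(-.18,.1,.045),M(.18,.1,.045),M(-.148,.03,.085),M(-.148,-.03,.085),M(-.132,.03,.085)]).round(0))
E
```

```text
[ 0.58460194 -0.2029784   0.12963304] 7.427426175716733
[[0.5, 0.5], [-0.3, 1.1], [0.8, 1.6], [1.0, 1.0], [-1.3, -3.8], [-1.3, -3.4], [0.3, 0.6], [-0.4, 1.9], [0.5, -3.1], [-0.3, -2.4]]
handle 0.4457766254053849 -0.22107624059614717
knob 0.5032538654071538 -0.11273711155322445
comp 0.5003151422555266 -0.2139663756335194
[[252.97737418  91.1649105 ]]
[[347. 121.]
 [ 87. 155.]
 [326.  67.]
 [322.  12.]
 [313.  69.]]
```

>>> servo_tool --pt "-0.14 0 0 0 0 0 -3.7" --pt "-0.14 0 0 0 0 0 -3.7" --pt "-0.14 20 19 30 0 0 0" --pt "-0.14 0 0 30 0 0 0" --pt "-0.14 0 0 30 0 0 0" --pt "-0.14 0 0 30 0 0 0" --pt "-0.14 0 0 30 0 0 0" --pt "-0.14 0 0 30 0 0 0" --pt "-0.14 0 0 20 0 0 0" --pt "-0.14 0 0 0 0 0 0"

```text
t: 6.18
eef_pos: [0.5006, -0.1082, 0.1224]
ee_rot: [3.134, 0.001, -1.441]
force: [-1.5, -0.2, 0.7]
width: 0.0502
gripper_force: 0.0
```

Run:
```python
from h import *
f=grab('wrist','w4.png');s=arm.get_state();print(s['eef_pos'],s['ee_rot'],s['width'])
```

```text
[ 0.50217273 -0.10840134  0.12494135] [ 3.13708362e+00 -9.79986108e-05 -1.43994578e+00] 0.049982221370991724
```

View pics/w4.png

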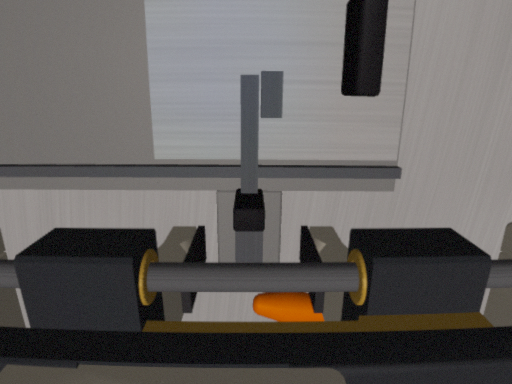

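The bolt is vertical in the picture, so the yaw is aligned. The knob top is near (250,218), the lug at (262–282, 71–118) and the foot edge from (218,191) to (281,191).

Run:
```python
from fit import *
f=grab('wrist')
L=[(-.092,.015,.06),(-.078,.015,.06),(-.078,.045,.06),(-.092,.045,.06),(-.094,.1,.045),(-.044,.1,.045)]
px=[(282,71),(262,71),(262,118),(282,118),(281,191),(218,191)]
p,r=fit(f,L,px); print(p,np.degrees(p[2])); print(r.round(1).tolist())
c,s=np.cos(p[2]),np.sin(p[2]);M=lambda x,y,z:[p[0]+c*x-s*y,p[1]+s*x+c*y,z]
for n,a in dict(handle=(-.14,0,.085),knob=(-.069,.1,.092),comp=(-.085,0,0)).items(): print(n,M(*a))
print(proj(f,[M(-.079,.108,.092),M(-.059,.108,.092),M(-.079,.092,.092),M(-.059,.092,.092),M(-.075,.012,.06)]))
print(ray(f,[(236,228),(264,228),(236,210),(264,210)],.092), arm.get_state()['eef_pos'])
```

```text
[ 0.58732774 -0.202739    0.14550661] 8.3369148095783
[[0.7, 0.5], [-0.7, 0.7], [-0.4, 0.2], [0.3, -0.1], [1.3, -1.6], [-0.9, -0.6]]
handle [np.float64(0.44880718315457113), np.float64(-0.22303812224302422), 0.085]
knob [np.float64(0.504557525374568), np.float64(-0.1138003112875073), 0.092]
comp [np.float64(0.5032259748987657), np.float64(-0.2150634683256443), 0]
[[265.42779788 223.01172408]
 [233.94194531 223.48246467]
 [265.35846239 199.09260027]
 [233.14591765 199.57649196]
 [256.62361725  66.99626812]]
[[ 0.51163518 -0.10151651  0.092     ]
 [ 0.49391803 -0.10382038  0.092     ]
 [ 0.5130537  -0.11365703  0.092     ]
 [ 0.49564413 -0.11592501  0.092     ]] [ 0.50361102 -0.1084126   0.12672017]
```

>>> servo_tool --pt "-0.14 0 0 20 0 0 0" --pt "-0.14 0 0 20 0 0 0" --pt "-0.14 0 0 20 0 0 0" --pt "-0.14 0 0 0 0 0 0" --pt "1 0 0 0 0 0 0" --pt "1 0 0 0 0 0 0" --pt "1 0 0 0 0 0 0" --pt "1 0 0 0 0 0 0" --pt "1 0 0 0 0 0 0" --pt "1 0 0 0 0 0 0" --squeeze 30

```text
t: 7.12
eef_pos: [0.503, -0.1088, 0.0674]
ee_rot: [3.141, -0.0, -1.441]
force: [-5.4, 1.3, 7.7]
width: 0.0195
gripper_force: 30.0
```

>>> servo_tool --pt "1 -5 0 0 0 0 0" --pt "1 -5 0 0 0 0 0" --pt "1 -5 0 0 0 0 0" --pt "1 -5 0 0 0 0 0" --pt "1 -5 0 0 0 0 0" --pt "1 -5 0 0 0 0 0" --pt "1 -5 0 0 0 0 0" --pt "1 -5 0 0 0 0 0" --pt "1 -4 0 0 0 0 0" --pt "1 0 0 0 0 0 0" --pt "1 0 0 0 0 0 0"

```text
t: 8.03
eef_pos: [0.498, -0.0684, 0.0673]
ee_rot: [3.141, -0.005, -1.44]
force: [4.8, -25.9, -1.1]
width: 0.0199
gripper_force: 30.0
```

>>> servo_tool --pt "1 3 0 0 0 0 0" --pt "-0.14 0 0 0 0 0 0" --pt "-0.14 0 0 0 0 0 0" --pt "-0.14 0 0 0 0 0 0" --pt "-0.14 0 0 0 0 0 0" --pt "-0.14 0 0 -30 0 0 0" --pt "-0.14 0 0 -30 0 0 0" --pt "-0.14 0 0 -10 0 0 0" --pt "-0.14 37 17 0 0 0 0" --pt "-0.14 37 17 0 0 0 0" --pt "-0.14 37 17 0 0 0 0" --pt "-0.14 36 17 0 0 0 0" --pt "-0.14 0 0 0 0 0 0" --pt "-0.14 0 0 0 0 0 0"

```text
t: 9.2
eef_pos: [0.4489, -0.2242, 0.1364]
ee_rot: [3.141, 0.0, -1.444]
force: [0.5, 0.4, -0.2]
width: 0.0499
gripper_force: 0.0
```

Run:
```python
from h import *
f=grab('wrist','w5.png');s=arm.get_state();print(s['eef_pos'],s['ee_rot'],s['width'])
```

```text
[ 0.44946294 -0.22315013  0.13645372] [-3.14153039e+00  1.19927140e-04 -1.44282758e+00] 0.04969530845276751
```

View pics/w5.png

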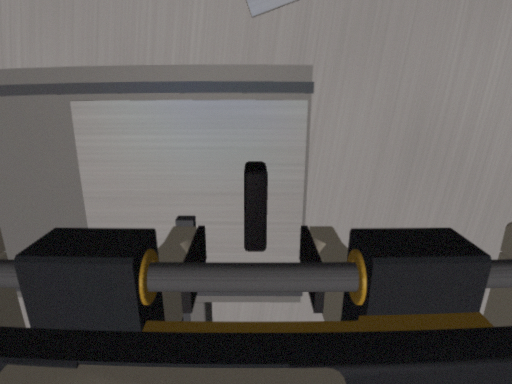

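The handle top is centred between the fingers at (256,212). I'll descend, grip and slide the lid open.

>>> servo_tool --pt "-0.14 0 0 25 0 0 0" --pt "-0.14 0 0 25 0 0 0" --pt "-0.14 0 0 20 0 0 0" --pt "-0.14 0 0 7 0 0 0" --pt "1 0 0 0 0 0 0" --pt "1 0 0 0 0 0 0" --pt "1 0 0 0 0 0 0" --pt "1 0 0 0 0 0 0" --pt "1 0 0 0 0 0 0" --pt "1 0 0 0 0 0 0"

```text
t: 10.08
eef_pos: [0.4495, -0.2227, 0.0603]
ee_rot: [-3.141, -0.0, -1.441]
force: [-0.2, -0.9, 2.7]
width: 0.0155
gripper_force: 30.7
```

>>> servo_tool --pt "1 0 -10 0 0 0 0" --pt "1 0 -10 0 0 0 0" --pt "1 0 -10 0 0 0 0" --pt "1 0 -10 0 0 0 0" --pt "1 0 -10 0 0 0 0" --pt "1 0 -10 0 0 0 0" --pt "1 0 -10 0 0 0 0" --pt "1 0 -10 0 0 0 0" --pt "1 0 -10 0 0 0 0" --pt "1 0 -10 0 0 0 0" --pt "1 0 -10 0 0 0 0" --pt "1 0 -10 0 0 0 0" --pt "1 0 -10 0 0 0 0" --pt "1 0 -10 0 0 0 0" --pt "1 0 -8 0 0 0 0" --pt "1 0 -8 0 0 0 0" --pt "1 0 -7 0 0 0 0" --pt "1 0 0 0 0 0 0"

```text
t: 11.58
eef_pos: [0.6092, -0.2029, 0.0602]
ee_rot: [3.135, -0.001, -1.441]
force: [-12.9, -6.1, 14.6]
width: 0.0158
gripper_force: 30.0
```

>>> servo_tool --pt "1 0 -3 0 0 0 0" --pt "1 0 -2 0 0 0 0" --pt "1 0 0 0 0 0 0" --pt "1 0 0 0 0 0 0"

```text
t: 11.92
eef_pos: [0.6093, -0.2028, 0.0601]
ee_rot: [3.129, 0.0, -1.442]
force: [-26.3, -6.0, 23.1]
width: 0.0157
gripper_force: 30.1
```

>>> servo_tool --pt "1 0 5 0 0 0 0" --pt "-0.14 0 0 0 0 0 0" --pt "-0.14 0 0 0 0 0 0" --pt "-0.14 0 0 0 0 0 0" --pt "-0.14 0 0 0 0 0 0" --pt "-0.14 0 0 -40 0 0 0" --pt "-0.14 0 0 -40 0 0 0" --pt "1 0 0 -10 0 0 4.75" --pt "1 0 0 0 0 0 4.75" --pt "1 0 0 0 0 0 0"

```text
t: 12.75
eef_pos: [0.6125, -0.2011, 0.1508]
ee_rot: [-3.139, 0.0, -1.61]
force: [-0.6, 0.3, -0.0]
width: 0.0347
gripper_force: 0.0
```

>>> servo_tool --pt "1 -39 -2.4 0 0 0 0" --pt "1 -39 -2.4 0 0 0 0" --pt "1 -39 -2.4 0 0 0 0" --pt "1 -39 -2.4 0 0 0 0" --pt "1 -39 -2.4 0 0 0 0" --pt "1 -39 -2.4 0 0 0 0" --pt "1 -39 -2.4 0 0 0 0" --pt "1 -39 -2.4 0 0 0 0" --pt "1 0 0 0 0 0 0" --pt "1 0 0 0 0 0 0" --pt "1 0 0 0 0 0 0"

```text
t: 13.67
eef_pos: [0.6412, 0.1101, 0.1484]
ee_rot: [3.14, -0.001, -1.604]
force: [0.1, -0.7, -0.1]
width: 0.0006
gripper_force: 0.0
```

Run:
```python
from h import *
f=grab('wrist','w6.png');s=arm.get_state();print(s['eef_pos'],s['ee_rot'],s['width'])
print(rec('blade0',f,6),rec('lid_grip',f))
f=grab('side');print(rec('blade0',f,6))
```

```text
[0.64128302 0.10933563 0.14867029] [ 3.14017598e+00 -6.23698269e-04 -1.60509353e+00] 0.00041850341040468135
[([0.5368, 0.1108, 0.0437], 0.97), ([0.5054, 0.1506, 0.0423], 0.81), ([0.4934, 0.2247, 0.0401], 0.67), ([0.8351, 0.1284, 0.0041], 0.6)] []
[([0.533, 0.1119, 0.0379], 0.81), ([0.5284, 0.1675, 0.0416], 0.67), ([0.8386, 0.1262, 0.0067], 0.63), ([0.5418, 0.2202, 0.0407], 0.6), ([0.3071, 0.1468, 0.0054], 0.59), ([0.6006, 0.1508, 0.0369], 0.39)]
```

View pics/w6.png

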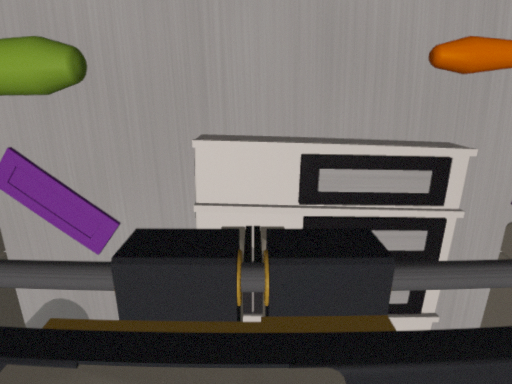

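Blade A's rear end is at (299,155)–(300,205) and its front at about (448,158). The ribs are at v≈147 and 207, and the closed fingers sit at (253,~250) behind it.

Run:
```python
from h import *
f=grab('wrist')
c=ray(f,[(302,154),(299,204),(448,157),(447,206)],.041);print(c.round(4),c.mean(0))
print('edge',ray(f,[(470,149),(459,212)],.042).round(4))
```

```text
[[0.5995 0.0818 0.041 ]
 [0.6018 0.1257 0.041 ]
 [0.4739 0.0883 0.041 ]
 [0.4688 0.1328 0.041 ]] [0.53599535 0.10714081 0.041     ]
edge [[0.4556 0.0816 0.042 ]
 [0.4572 0.1387 0.042 ]]
```

>>> servo_tool --pt "1 4 0 30 0 0 0" --pt "1 0 0 30 0 0 0" --pt "1 0 0 25 0 0 0" --pt "1 0 0 13 0 0 0" --pt "1 0 0 6 0 0 0" --pt "1 0 0 4 0 0 0" --pt "1 0 0 0 0 0 0" --pt "1 0 0 0 0 0 0"

```text
t: 14.63
eef_pos: [0.6423, 0.1057, 0.0426]
ee_rot: [-3.14, 0.0, -1.607]
force: [0.7, -0.4, -0.8]
width: 0.0002
gripper_force: 0.0
```

>>> servo_tool --pt "1 0 0 4 0 0 0" --pt "1 0 0 0 0 0 0" --pt "1 0 8 0 0 0 0" --pt "1 0 8 0 0 0 0" --pt "1 0 7 0 0 0 0" --pt "1 0 7 0 0 0 0" --pt "1 0 7 0 0 0 0" --pt "1 0 7 0 0 0 0" --pt "1 0 7 0 0 0 0" --pt "1 0 7 0 0 0 0" --pt "1 0 7 0 0 0 0" --pt "1 0 7 0 0 0 0" --pt "1 0 7 0 0 0 0" --pt "1 0 0 0 0 0 0" --pt "1 0 0 0 0 0 0"

```text
t: 15.88
eef_pos: [0.5621, 0.1085, 0.0376]
ee_rot: [3.141, -0.0, -1.606]
force: [0.5, -0.1, 0.6]
width: 0.0002
gripper_force: 0.0
```

Run:
```python
from h import *
f=grab('wrist','w7.png');s=arm.get_state();print(s['eef_pos'],s['ee_rot'],s['width'])
print(rec('blade0',f,6))
f=grab('side');print(rec('blade0',f,6))
```

```text
[0.56240877 0.10849763 0.03755861] [ 3.14131639e+00 -1.18858023e-04 -1.60631251e+00] 0.0003275626426147716
[([0.4713, 0.1011, 0.043], 0.88), ([0.4765, 0.1498, 0.0409], 0.86)]
[([0.4766, 0.1123, 0.0414], 0.92), ([0.306, 0.1468, 0.0046], 0.67), ([0.8372, 0.1275, 0.0075], 0.66), ([0.5032, 0.1627, 0.0391], 0.49), ([0.5715, -0.2148, 0.0523], 0.41), ([0.3811, 0.4404, 0.0385], 0.25)]
```

View pics/w7.png

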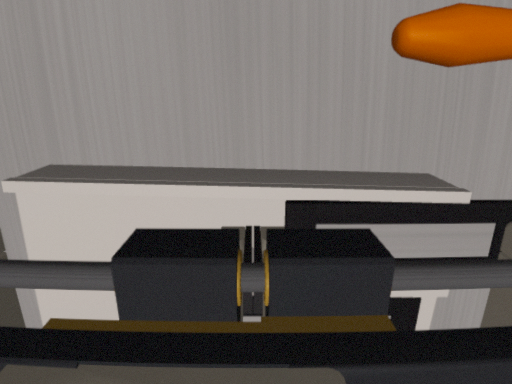

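>>> servo_tool --pt "1 0 5 0 0 0 0" --pt "1 0 5 0 0 0 0" --pt "1 0 0 0 0 0 0" --pt "1 0 -4 0 0 0 0" --pt "1 0 -4 -10 0 0 0" --pt "1 0 0 -40 0 0 0" --pt "1 0 0 -40 0 0 0" --pt "1 0 0 -20 0 0 0" --pt "1 0 0 0 0 0 0" --pt "1 0 0 0 0 0 0"

```text
t: 16.92
eef_pos: [0.5615, 0.109, 0.1492]
ee_rot: [-3.139, 0.002, -1.607]
force: [-0.5, -1.4, -0.6]
width: 0.0008
gripper_force: 0.0
```

Run:
```python
from h import *
s=arm.get_state();print(s['eef_pos'],s['ee_rot'],s['width'])
f=grab('wrist');print(rec('blade0',f,6))
f=grab('side','s8.png');print(rec('blade0',f,6))
f=grab('scene');print(rec('blade0',f,6))
```

```text
[0.56153018 0.1089898  0.14922933] [-3.13873949e+00  1.85919578e-03 -1.60650791e+00] 0.0008167927495318942
[([0.5308, 0.1406, 0.0409], 0.94), ([0.3368, 0.1362, 0.0055], 0.9), ([0.5679, 0.2315, 0.0424], 0.68), ([0.8058, 0.1516, 0.0064], 0.61)]
[([0.4638, 0.1105, 0.041], 0.7), ([0.8393, 0.1266, 0.0089], 0.69), ([0.5336, 0.2246, 0.0416], 0.64), ([0.5279, 0.1653, 0.042], 0.57)]
[([0.475, 0.1088, 0.041], 0.93), ([0.5348, 0.1669, 0.0404], 0.93), ([0.8407, 0.1305, 0.007], 0.81), ([0.3124, 0.1517, 0.0017], 0.79), ([0.5105, -0.0735, 0.0606], 0.64), ([0.5462, 0.2218, 0.0366], 0.56)]
```

>>> servo_tool --pt "-0.45 0 0 0 0 0 -6.92" --pt "-0.45 0 0 0 0 0 -6.92" --pt "-0.45 0 0 0 0 0 -6.92" --pt "-0.45 0 0 0 0 0 -6.92" --pt "-0.45 0 0 0 0 0 -6.92" --pt "-0.45 0 0 0 0 0 -6.92" --pt "-0.45 0 0 0 0 0 -6.92" --pt "-0.45 0 0 0 0 0 -6.92" --pt "-0.45 0 0 0 0 0 -6.92" --pt "-0.45 0 0 0 0 0 -6.92" --pt "-0.45 0 0 0 0 0 -6.92" --pt "-0.45 0 0 0 0 0 -6.92" --pt "-0.45 0 0 0 0 0 -6.92" --pt "-0.45 -32 0 0 0 0 0" --pt "-0.45 -32 0 0 0 0 0" --pt "-0.45 -32 0 0 0 0 0" --pt "-0.45 -32 1 0 0 0 0" --pt "-0.45 0 0 0 0 0 0" --pt "-0.45 0 0 0 0 0 0" --pt "-0.45 0 0 0 0 0 0"

```text
t: 18.88
eef_pos: [0.433, 0.1125, 0.1477]
ee_rot: [-3.141, -0.001, -0.036]
force: [1.2, 0.0, -0.1]
width: 0.0635
gripper_force: 0.0
```

Run:
```python
from h import *
f=grab('wrist','w9.png');s=arm.get_state();print(s['eef_pos'],s['ee_rot'],s['width'])
print(rec('blade0',f,6))
```

```text
[0.43336046 0.11254417 0.14760563] [ 3.14159057e+00 -3.80335411e-04 -3.61133653e-02] 0.06354451579522122
[([0.309, 0.1453, 0.0071], 0.94), ([0.4758, 0.1132, 0.04], 0.88), ([0.5331, 0.2165, 0.0398], 0.64), ([0.5275, 0.164, 0.0438], 0.62)]
```

View pics/w9.png

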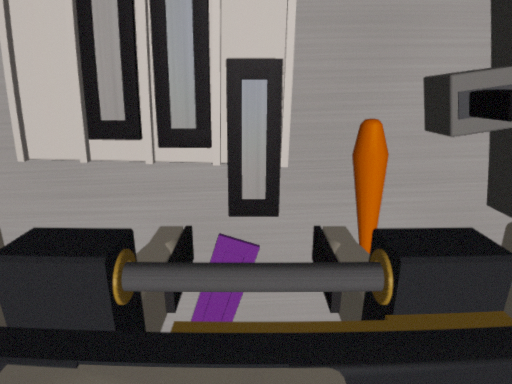

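The blade overhangs with corners (227,59)–(280,216), centred between the fingers. The board edge is at v≈163, and the carrot at (370,180) is clear.

Run:
```python
from h import *
f=grab('wrist')
c=ray(f,[(227,59),(282,59),(280,216),(227,216)],.041);print(c.round(4),c.mean(0));print(ray(f,[(80,162),(290,166)],.042), ray(f,[(363,150),(388,155),(372,121)],.02))
```

```text
[[0.5359 0.1274 0.041 ]
 [0.5344 0.0851 0.041 ]
 [0.4058 0.0885 0.041 ]
 [0.4074 0.1347 0.041 ]] [0.4708871  0.10890958 0.041     ]
[[0.46042025 0.25598094 0.042     ]
 [0.45024343 0.07970156 0.042     ]] [[ 0.45768263  0.01183831  0.02      ]
 [ 0.45243966 -0.01129249  0.02      ]
 [ 0.48309037  0.00520878  0.02      ]]
```

>>> servo_tool --pt "-0.45 0 0 30 0 0 0" --pt "-0.45 0 0 30 0 0 0" --pt "-0.45 0 0 25 0 0 0" --pt "-0.45 0 0 15 0 0 0" --pt "-0.45 0 0 0 0 0 0" --pt "-0.45 0 0 0 0 0 0"

```text
t: 19.53
eef_pos: [0.4327, 0.1117, 0.0469]
ee_rot: [3.14, 0.002, -0.037]
force: [0.0, 1.4, 1.1]
width: 0.0637
gripper_force: 0.0
```

>>> servo_tool --pt "-0.45 2 0 11 0 0 0" --pt "-0.45 0 0 10 0 0 0" --pt "-0.45 0 0 0 0 0 0" --pt "1 0 0 0 0 0 0" --pt "1 0 0 0 0 0 0" --pt "1 0 0 0 0 0 0" --pt "1 0 0 0 0 0 0" --pt "1 0 0 0 0 0 0" --squeeze 40

```text
t: 20.2
eef_pos: [0.4351, 0.1125, 0.0273]
ee_rot: [-3.141, -0.001, -0.036]
force: [-0.1, -0.1, 3.3]
width: 0.0432
gripper_force: 40.0
```

>>> servo_tool --pt "1 0 0 -10 0 0 0" --pt "1 0 0 -20 0 0 0" --pt "1 0 0 -30 0 0 0" --pt "1 0 0 -30 0 0 0" --pt "1 0 0 -20 0 0 0" --pt "1 0 0 0 0 0 -4.7" --pt "1 0 0 0 0 0 -4.7" --pt "1 0 0 0 0 0 0"

```text
t: 20.87
eef_pos: [0.4346, 0.1122, 0.1372]
ee_rot: [-3.141, -0.001, 0.131]
force: [-0.1, -0.3, -0.9]
width: 0.0434
gripper_force: 40.0
```

>>> servo_tool --pt "1 -1.5 24 0 0 0 0" --pt "1 -1.5 26 0 0 0 0" --pt "1 -1.5 26 0 0 0 0" --pt "1 -1.5 26 0 0 0 0" --pt "1 -1.5 26 0 0 0 0" --pt "1 -1.5 26 0 0 0 0" --pt "1 -1.5 26 0 0 0 0" --pt "1 -1.5 26 0 0 0 0" --pt "1 -1.5 26 0 0 0 0" --pt "1 -1.5 26 0 0 0 0" --pt "1 -1.5 26 0 0 0 0" --pt "1 -1.5 26 0 0 0 0" --pt "1 0 22 0 0 0 0" --pt "1 0 0 0 0 0 0" --pt "1 0 0 0 0 0 0"

```text
t: 22.12
eef_pos: [0.4585, -0.2204, 0.1359]
ee_rot: [-3.141, 0.001, 0.123]
force: [0.9, 0.1, -1.0]
width: 0.043
gripper_force: 40.0
```

Run:
```python
from h import *
f=grab('wrist','w10.png');s=arm.get_state();print(s['eef_pos'],s['ee_rot'],s['width'],s['force'])
```

```text
[ 0.45845464 -0.21966912  0.13596309] [-3.14113300e+00  1.32560759e-03  1.24298529e-01] 0.04302308661992864 [-0.54962431  0.81859209 -0.49028052]
```

View pics/w10.png

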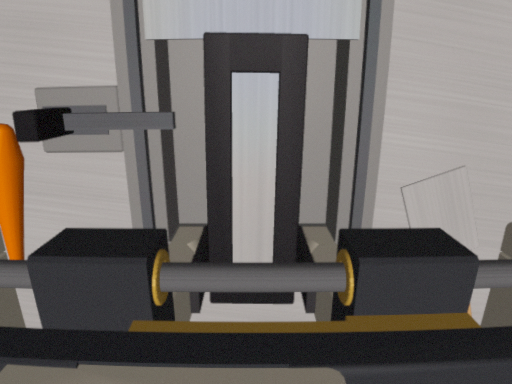

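The blade is held centred over the compartment; its far end is at (205–306, 36) and its near end at (210–297, 302). The lid edge is at v≈38. I'll check its pitch.

Run:
```python
from h import *
f=grab('wrist');s=arm.get_state();T=R.from_euler('xyz',s['ee_rot']).as_matrix();p=s['eef_pos']
from scipy.optimize import least_squares
px=np.array([(205,36),(306,36),(297,300),(210,300)],float)
def W(v): # front distance a, height above tip h (top), pitch, y off
    a,h,th,y0=v; L=[]
    for d,y in((.13,-.022),(.13,.022),(0,.022),(0,-.022)):
        x=d-a; L.append((x*np.cos(th),y+y0,-(h+x*np.sin(th))))
    return p+np.array(L)@T.T
r=least_squares(lambda v:(proj(f,W(v))-px).ravel(),(.03,.014,0,0))
print(r.x,np.degrees(r.x[2]),r.fun.round(1))
```

```text
[ 0.0290254   0.01012556 -0.05440482  0.00248284] -3.1171665692325594 [-0.4 -0.3 -1.4 -0.4 -0.9  0.4  3.   0.4]
```

>>> servo_tool --pt "1 0 0 25 0 0 0" --pt "1 0 0 25 0 0 0" --pt "1 0 0 25 0 0 0" --pt "1 0 0 20 0 0 0" --pt "1 0 0 15 0 0 0" --pt "1 0 0 8 0 0 0" --pt "1 0 0 7 0 0 0" --pt "1 0 0 0 0 0 0" --pt "1 0 0 0 0 0 0"

```text
t: 22.97
eef_pos: [0.4595, -0.2192, 0.012]
ee_rot: [3.141, -0.0, 0.128]
force: [0.3, 0.0, -0.4]
width: 0.0433
gripper_force: 40.0
```

>>> servo_tool --pt "1 0 0 4 0 0 0" --pt "1 0 0 0 0 0 0" --pt "-0.36 0 0 0 0 0 0" --pt "-0.36 0 0 0 0 0 0" --pt "-0.36 0 0 0 0 0 0" --pt "-0.36 0 0 0 0 0 0" --pt "-0.36 0 0 -20 0 0 0" --pt "-0.36 0 0 -40 0 0 0" --pt "-0.36 0 0 -40 0 0 0" --pt "-0.36 0 0 -40 0 0 0" --pt "-0.36 0 0 0 0 0 0"

```text
t: 23.88
eef_pos: [0.4634, -0.2206, 0.1557]
ee_rot: [3.137, -0.012, 0.129]
force: [1.1, -0.7, 0.2]
width: 0.0592
gripper_force: 0.0
```

Run:
```python
from h import *
f=grab('wrist','w11.png');s=arm.get_state();print(s['eef_pos'],s['ee_rot'],s['width'],s['force'])
print(rec('blade0',f))
f=grab('side');print(rec('blade0',f,6))
```

```text
[ 0.461932   -0.21997762  0.15231722] [ 3.13902998 -0.00877222  0.12819667] 0.059507829964199385 [-0.26722963  0.65653064 -1.01328634]
[([0.5011, -0.2105, 0.0138], 0.82)]
[([0.3067, 0.1476, 0.0062], 0.87), ([0.4938, -0.2128, 0.0099], 0.85), ([0.5608, 0.1685, 0.0409], 0.61), ([0.8371, 0.1252, 0.0049], 0.6), ([0.3493, 0.4314, 0.0415], 0.32)]
```

View pics/w11.png

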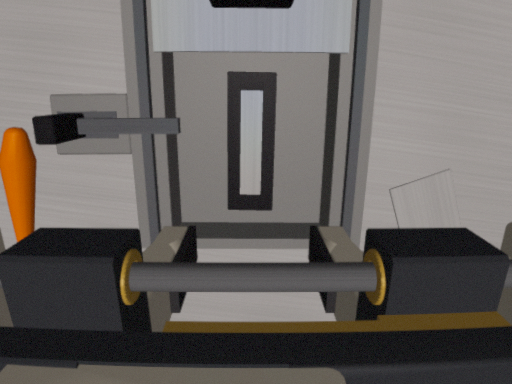

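Blade A lies flat in the compartment at (250,140). Blade B seems to have been knocked, so I'll look again from above.

>>> servo_tool --pt "1 0 0 -5 0 0 7.1" --pt "1 0 0 -5 0 0 7.1" --pt "1 0 0 -5 0 0 7.1" --pt "1 0 0 -5 0 0 7.1" --pt "1 0 0 -5 0 0 7.1" --pt "1 0 0 -5 0 0 7.1" --pt "1 0 0 -5 0 0 7.1" --pt "1 0 0 -5 0 0 7.1" --pt "1 0 0 0 0 0 7.1" --pt "1 0 0 0 0 0 7.1" --pt "1 0 0 0 0 0 7.1" --pt "1 0 0 0 0 0 7.1" --pt "1 0 0 0 0 0 7.1" --pt "1 0 0 0 0 0 7.1"

```text
t: 25.25
eef_pos: [0.4582, -0.2193, 0.1857]
ee_rot: [3.138, 0.0, -1.613]
force: [0.5, -0.7, -0.7]
width: 0.0001
gripper_force: 0.0
```

>>> servo_tool --pt "1 -35.5 -17 0 0 0 0" --pt "1 -35.5 -17 0 0 0 0" --pt "1 -35.5 -17 0 0 0 0" --pt "1 -35.5 -17 0 0 0 0" --pt "1 -35.5 -17 0 0 0 0" --pt "1 -35.5 -17 0 0 0 0" --pt "1 -35.5 -17 0 0 0 0" --pt "1 -35.5 -17 0 0 0 0" --pt "1 -35.5 -17 0 0 0 0" --pt "1 -35.5 -17 0 0 0 0" --pt "1 -35.5 -17 0 0 0 0" --pt "1 0 0 0 0 0 0" --pt "1 0 0 0 0 0 0"

```text
t: 26.33
eef_pos: [0.6597, 0.1657, 0.184]
ee_rot: [3.137, -0.002, -1.605]
force: [-1.0, -0.4, -0.3]
width: 0.0002
gripper_force: 0.0
```

Run:
```python
from h import *
f=grab('wrist','w12.png');s=arm.get_state();print(s['eef_pos'],s['ee_rot'],s['width'],s['force'])
print(rec('blade0',f))
f=grab('side');print(rec('blade0',f,6))
f=grab('scene');print(rec('blade0',f,6))
```

```text
[0.65933617 0.16443621 0.18464013] [ 3.13759781e+00 -2.18282980e-03 -1.60610562e+00] 0.00044290943153754264 [-0.24639794  0.48049047 -0.0083473 ]
[([0.5296, 0.2088, 0.0418], 0.77), ([0.5346, 0.1636, 0.0424], 0.71)]
[([0.4926, -0.2151, 0.009], 0.84), ([0.3064, 0.1475, 0.0061], 0.83), ([0.5421, 0.2222, 0.0417], 0.69), ([0.5285, 0.1681, 0.0413], 0.67), ([0.8386, 0.126, 0.0091], 0.54)]
[([0.8408, 0.1317, 0.0073], 0.88), ([0.5472, 0.2234, 0.0391], 0.74), ([0.5355, 0.1663, 0.0407], 0.59), ([0.3159, 0.1535, 0.0018], 0.56), ([0.4803, -0.2173, 0.0086], 0.48)]
```

View pics/w12.png

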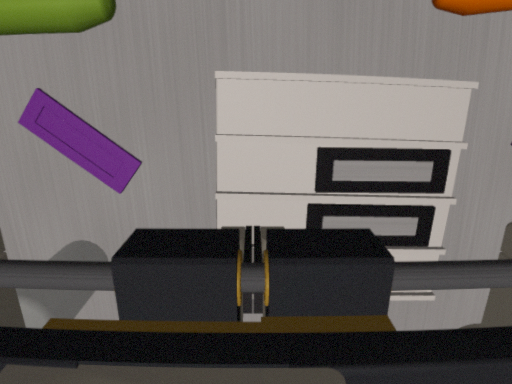

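Blade B is still in its lane at (380,170), and C is at (370,225). Next I push B.

>>> servo_tool --pt "1 0 0 35 0 0 0" --pt "1 0 0 35 0 0 0" --pt "1 0 0 35 0 0 0" --pt "1 0 0 20 0 0 0" --pt "1 0 0 10 0 0 0" --pt "1 0 0 5 0 0 0" --pt "1 0 0 5 0 0 0" --pt "1 0 0 0 0 0 0" --pt "1 0 0 0 0 0 0"

```text
t: 27.38
eef_pos: [0.661, 0.1642, 0.044]
ee_rot: [-3.14, 0.001, -1.607]
force: [0.0, 0.3, 0.4]
width: 0.0005
gripper_force: 0.0
```

>>> servo_tool --pt "1 0 10 0 0 0 0" --pt "1 0 10 0 0 0 0" --pt "1 0 7 0 0 0 0" --pt "1 0 7 0 0 0 0" --pt "1 0 7 0 0 0 0" --pt "1 0 7 0 0 0 0" --pt "1 0 7 0 0 0 0" --pt "1 0 7 0 0 0 0" --pt "1 0 7 0 0 0 0" --pt "1 0 7 0 0 0 0" --pt "1 0 7 0 0 0 0" --pt "1 0 7 0 0 0 0" --pt "1 0 7 0 0 0 0" --pt "1 0 7 0 0 0 0" --pt "1 0 6 0 0 0 0" --pt "1 0 0 0 0 0 0" --pt "1 0 0 0 0 0 0"

```text
t: 28.8
eef_pos: [0.5501, 0.1682, 0.0428]
ee_rot: [-3.141, 0.0, -1.607]
force: [-0.2, -0.0, 0.3]
width: 0.0006
gripper_force: 0.0
```

Run:
```python
from h import *
f=grab('side');print(rec('blade0',f,6))
```

```text
[([0.3077, 0.1485, 0.0068], 0.81), ([0.4942, -0.2122, 0.0096], 0.8), ([0.5217, 0.1648, 0.0419], 0.67), ([0.8408, 0.1266, 0.0065], 0.59), ([0.515, 0.2192, 0.0407], 0.54)]
```

The tip stayed at z 43 mm and passed over the blade. I'll go back and lower it properly.

>>> servo_tool --pt "1 0 0 -20 0 0 0" --pt "1 0 -37 0 0 0 0" --pt "1 0 -37 0 0 0 0" --pt "1 0 -37 0 0 0 0" --pt "1 0 0 0 0 0 0" --pt "1 0 0 15 0 0 0" --pt "1 0 0 10 0 0 0" --pt "1 0 0 0 0 0 0" --pt "1 0 0 0 0 0 0"

```text
t: 29.65
eef_pos: [0.6607, 0.1637, 0.0368]
ee_rot: [3.14, -0.001, -1.607]
force: [-0.4, 0.1, -0.5]
width: 0.0001
gripper_force: 0.0
```

>>> servo_tool --pt "1 0 10 -1 0 0 0" --pt "1 0 10 0 0 0 0" --pt "1 0 7 0 0 0 0" --pt "1 0 7 0 0 0 0" --pt "1 0 7 0 0 0 0" --pt "1 0 7 0 0 0 0" --pt "1 0 7 0 0 0 0" --pt "1 0 7 0 0 0 0" --pt "1 0 7 0 0 0 0" --pt "1 0 7 0 0 0 0" --pt "1 0 7 0 0 0 0" --pt "1 0 7 0 0 0 0" --pt "1 0 7 0 0 0 0" --pt "1 0 7 0 0 0 0" --pt "1 0 6 0 0 0 0" --pt "1 0 0 0 0 0 0" --pt "1 0 0 0 0 0 0"

```text
t: 31.07
eef_pos: [0.5505, 0.1679, 0.0385]
ee_rot: [3.141, -0.0, -1.607]
force: [-0.0, 0.1, 0.6]
width: 0.0009
gripper_force: 0.0
```

Run:
```python
from h import *
f=grab('side');print(rec('blade0',f,6))
```

```text
[([0.4606, 0.1695, 0.0428], 0.89), ([0.3076, 0.1502, 0.0071], 0.89), ([0.4931, -0.2138, 0.0113], 0.84), ([0.5149, 0.2162, 0.0404], 0.57), ([0.8359, 0.1251, 0.0067], 0.57), ([0.411, -0.4369, 0.0033], 0.49)]
```

>>> servo_tool --pt "1 0 -8 0 0 0 0" --pt "1 0 0 -35 0 0 0" --pt "1 0 0 -40 0 0 0" --pt "-0.45 0 0 -35 0 0 -6.92" --pt "-0.45 0 0 0 0 0 -6.92" --pt "-0.45 0 0 0 0 0 -6.92" --pt "-0.45 0 0 0 0 0 -6.92" --pt "-0.45 0 0 0 0 0 -6.92" --pt "-0.45 0 0 0 0 0 -6.92" --pt "-0.45 0 0 0 0 0 -6.92" --pt "-0.45 0 0 0 0 0 -6.92" --pt "-0.45 0 0 0 0 0 -6.92" --pt "-0.45 0 0 0 0 0 -6.92" --pt "-0.45 0 0 0 0 0 -6.92" --pt "-0.45 0 0 0 0 0 -6.92" --pt "-0.45 0 0 0 0 0 -6.92" --pt "-0.45 -41 0 0 0 0 0" --pt "-0.45 -40 0 0 0 0 0" --pt "-0.45 -40 0 0 0 0 0" --pt "-0.45 0 0 0 0 0 0"

```text
t: 32.83
eef_pos: [0.4329, 0.1704, 0.1479]
ee_rot: [3.141, 0.003, -0.037]
force: [-1.0, -1.3, -0.1]
width: 0.0636
gripper_force: 0.0
```

>>> servo_tool --pt "-0.45 0 0 0 0 0 0" --pt "-0.45 0 0 0 0 0 0"

```text
t: 33.0
eef_pos: [0.4391, 0.1727, 0.1491]
ee_rot: [-3.141, -0.001, -0.036]
force: [-0.5, -0.3, 0.1]
width: 0.0637
gripper_force: 0.0
```

Run:
```python
from h import *
f=grab('wrist','w13.png');s=arm.get_state();print(s['eef_pos'],s['ee_rot'],s['width'],s['force'])
g=f['color'].sum(2)
# dark blobs
n,l,st,c=cv2.connectedComponentsWithStats((g[:225]<150).astype(np.uint8))
for i in range(1,n):
    if st[i,4]>800: print(st[i],c[i].round(1), ray(f,[c[i]],.041).round(4), ray(f,[(c[i][0],st[i,1]+st[i,3])],.041).round(4))
print(rec('blade0',f))
```

```text
[0.43939146 0.17264853 0.14891567] [-3.14119798e+00 -7.47670762e-04 -3.69997797e-02] 0.06374167195229445 [1.36482816 0.17643074 0.13250923]
[ 156    0   58  144 4431] [186.1  76.5] [[0.5303 0.2207 0.041 ]] [[0.4771 0.2253 0.041 ]]
[ 233   69   54  154 4891] [258.9 143.2] [[0.4755 0.1652 0.041 ]] [[0.405  0.1674 0.041 ]]
[ 484   81   28   60 1540] [498.  109.9] [[ 0.4978 -0.0348  0.041 ]] [[ 0.4717 -0.039   0.041 ]]
[([0.4745, 0.1653, 0.0422], 0.84), ([0.3105, 0.1431, 0.0084], 0.77), ([0.5345, 0.2124, 0.0404], 0.72)]
```

>>> servo_tool --pt "-0.45 -1 3 30 0 0 0" --pt "-0.45 0 0 30 0 0 0" --pt "-0.45 0 0 25 0 0 0" --pt "-0.45 0 0 17 0 0 0" --pt "-0.45 0 0 10 0 0 0" --pt "-0.45 0 0 10 0 0 0" --pt "-0.45 0 0 0 0 0 0" --pt "1 0 0 0 0 0 0" --pt "1 0 0 0 0 0 0" --pt "1 0 0 0 0 0 0" --pt "1 0 0 0 0 0 0" --pt "1 0 0 0 0 0 0" --squeeze 40

```text
t: 34.1
eef_pos: [0.4376, 0.1695, 0.0272]
ee_rot: [-3.141, -0.001, -0.037]
force: [0.3, -0.8, 0.0]
width: 0.0435
gripper_force: 39.9
```

>>> servo_tool --pt "1 0 0 -10 0 0 0" --pt "1 0 0 -20 0 0 0" --pt "1 0 0 -30 0 0 0" --pt "1 0 0 -30 0 0 0" --pt "1 0 0 -20 0 0 0" --pt "1 0 0 0 0 0 -4.7" --pt "1 0 0 0 0 0 -4.7" --pt "1 0 0 0 0 0 0"

```text
t: 34.77
eef_pos: [0.4372, 0.1694, 0.1374]
ee_rot: [-3.14, -0.001, 0.131]
force: [0.5, -0.9, -0.3]
width: 0.0432
gripper_force: 39.9
```

>>> servo_tool --pt "1 -1.3 24 0 0 0 0" --pt "1 -1.3 26 0 0 0 0" --pt "1 -1.3 26 0 0 0 0" --pt "1 -1.3 26 0 0 0 0" --pt "1 -1.3 26 0 0 0 0" --pt "1 -1.3 26 0 0 0 0" --pt "1 -1.3 26 0 0 0 0" --pt "1 -1.3 26 0 0 0 0" --pt "1 -1.3 26 0 0 0 0" --pt "1 -1.3 26 0 0 0 0" --pt "1 -1.3 26 0 0 0 0" --pt "1 -1.3 26 0 0 0 0" --pt "1 -1.3 26 0 0 0 0" --pt "1 -1.3 26 0 0 0 0" --pt "1 -1.4 26 0 0 0 0" --pt "1 0 0 0 0 0 0" --pt "1 0 0 0 0 0 0" --pt "1 0 0 0 0 0 0"

```text
t: 36.27
eef_pos: [0.4664, -0.2181, 0.1362]
ee_rot: [-3.141, 0.001, 0.125]
force: [-0.1, 0.4, -0.8]
width: 0.0436
gripper_force: 39.9
```

```bash
cat > held.py <<'E'
from h import *
from scipy.optimize import least_squares
f=grab('wrist');s=arm.get_state();T=R.from_euler('xyz',s['ee_rot']).as_matrix();p=s['eef_pos']
print(p,s['ee_rot'],s['width'])
g=f['color'].sum(2)
n,l,st,c=cv2.connectedComponentsWithStats((g[:222,180:330]<130).astype(np.uint8))
for i in range(1,n):
    if st[i,4]>800:
        print(st[i]); ys,xs=np.where(l==i)
        for v in (st[i,1]+3,150,200): 
            k=xs[ys==v]; print(v,k.min()+180 if len(k) else None,k.max()+180 if len(k) else None)
print(rec('blade0',f))
E
python3 held.py
```

```text
[ 0.46656944 -0.21771032  0.13640634] [-3.14136394e+00  4.01490339e-04  1.25852097e-01] 0.042762446569928884
[([0.5153, -0.2149, 0.1513], 0.87)]
```

Run:
```python
from h import *
from scipy.optimize import least_squares
f=grab('wrist');g=f['color'].mean(2)
print([int(x) for x in g[10:110:4,222]],[int(x) for x in g[10:110:4,285]])
print([int(x) for x in g[100,190:330:4]]);print([int(x) for x in g[200,190:330:4]])
```

```text
[179, 180, 180, 179, 180, 183, 179, 180, 58, 59, 58, 58, 57, 61, 58, 59, 59, 58, 57, 56, 59, 60, 56, 52, 56] [182, 181, 182, 181, 182, 180, 179, 183, 77, 61, 62, 55, 60, 57, 58, 54, 54, 54, 61, 62, 64, 61, 60, 58, 62]
[144, 146, 145, 143, 60, 51, 54, 55, 54, 58, 58, 181, 184, 179, 183, 180, 180, 183, 180, 180, 184, 184, 172, 60, 62, 62, 55, 59, 54, 75, 145, 147, 143, 144, 142]
[135, 136, 134, 133, 128, 45, 43, 42, 43, 44, 47, 178, 176, 173, 175, 175, 174, 170, 171, 176, 176, 166, 50, 52, 45, 50, 48, 40, 136, 137, 137, 135, 136, 135, 135]
```

>>> servo_tool --pt "1 -5 0 25 0 0 0" --pt "1 0 0 25 0 0 0" --pt "1 0 0 25 0 0 0" --pt "1 0 0 20 0 0 0" --pt "1 0 0 12 0 0 0" --pt "1 0 0 8 0 0 0" --pt "1 0 0 7 0 0 0" --pt "1 0 0 0 0 0 0" --pt "1 0 0 0 0 0 0"

```text
t: 37.17
eef_pos: [0.4623, -0.2186, 0.0149]
ee_rot: [3.141, -0.0, 0.127]
force: [-0.2, -1.0, -1.7]
width: 0.0432
gripper_force: 39.9
```

>>> servo_tool --pt "1 0 0 3 0 0 0" --pt "1 0 0 0 0 0 0" --pt "-0.36 0 0 0 0 0 0" --pt "-0.36 0 0 0 0 0 0" --pt "-0.36 0 0 0 0 0 0" --pt "-0.36 0 0 0 0 0 0" --pt "-0.36 0 0 -20 0 0 0" --pt "-0.36 0 0 -40 0 0 0" --pt "-0.36 0 0 -40 0 0 0" --pt "-0.36 0 0 -40 0 0 0" --pt "-0.36 0 0 -30 0 0 0" --pt "-0.36 0 0 0 0 0 0" --pt "-0.36 0 0 0 0 0 0"

```text
t: 38.25
eef_pos: [0.4631, -0.2189, 0.1839]
ee_rot: [3.141, -0.005, 0.127]
force: [0.6, 0.3, -1.2]
width: 0.0596
gripper_force: 0.0
```

```bash
cat > blobs.py <<'E'
from h import *
f=grab('wrist','b.png');s=arm.get_state();print(s['eef_pos'],s['ee_rot'],s['width'])
g=f['color'].max(2)
n,l,st,c=cv2.connectedComponentsWithStats((g[:222]<80).astype(np.uint8))
for i in range(1,n):
    if st[i,4]>700:
        h=np.argwhere(l==i)[:,::-1].astype(np.float32); r=cv2.minAreaRect(h); print(st[i],np.round(cv2.boxPoints(r)).tolist())
print(rec('blade0',f))
for n in ('side','scene'):
    f=grab(n);print(rec('blade0',f,6))
E
python3 blobs.py
```

```text
[ 0.46197211 -0.21870234  0.1822027 ] [ 3.14157661e+00 -1.80477280e-03  1.26689938e-01] 0.0597692531111587
[ 213    0   82   15 1148] [[213.0, 0.0], [294.0, 0.0], [294.0, 14.0], [213.0, 14.0]]
[ 176   56  158  166 3431] [[176.0, 221.0], [176.0, 56.0], [333.0, 56.0], [333.0, 221.0]]
[ 231   72   47  131 3621] [[227.0, 201.0], [232.0, 71.0], [277.0, 73.0], [273.0, 203.0]]
[  58  110   81   29 1134] [[56.0, 114.0], [135.0, 99.0], [140.0, 127.0], [61.0, 141.0]]
[([0.4982, -0.2181, 0.0183], 0.76), ([0.5026, -0.0834, 0.0624], 0.44)]
[([0.3081, 0.1496, 0.0076], 0.73), ([0.8407, 0.1269, 0.006], 0.71), ([0.5746, 0.2224, 0.0425], 0.49)]
[([0.8379, 0.1329, 0.0075], 0.81), ([0.4839, -0.2114, 0.0177], 0.77), ([0.3127, 0.1517, 0.0006], 0.76), ([0.5456, 0.2205, 0.0415], 0.68), ([0.6637, -0.1865, 0.0497], 0.51)]
```

>>> servo_tool --pt "1 0 0 0 0 0 7.1" --pt "1 0 0 0 0 0 7.1" --pt "1 0 0 0 0 0 7.1" --pt "1 0 0 0 0 0 7.1" --pt "1 0 0 0 0 0 7.1" --pt "1 0 0 0 0 0 7.1" --pt "1 0 0 0 0 0 7.1" --pt "1 0 0 0 0 0 7.1" --pt "1 0 0 0 0 0 7.1" --pt "1 0 0 0 0 0 7.1" --pt "1 0 0 0 0 0 7.1" --pt "1 0 0 0 0 0 7.1" --pt "1 0 0 0 0 0 7.1" --pt "1 0 0 0 0 0 7.1"

```text
t: 39.72
eef_pos: [0.4616, -0.2188, 0.1806]
ee_rot: [3.14, 0.0, -1.614]
force: [0.5, 0.5, -0.3]
width: 0.0003
gripper_force: 0.0
```

>>> servo_tool --pt "1 -37 -15.1 0 0 0 0" --pt "1 -37 -15.1 0 0 0 0" --pt "1 -37 -15.1 0 0 0 0" --pt "1 -37 -15.1 0 0 0 0" --pt "1 -37 -15.1 0 0 0 0" --pt "1 -37 -15.1 0 0 0 0" --pt "1 -37 -15.1 0 0 0 0" --pt "1 -37 -15.1 0 0 0 0" --pt "1 -37 -15.1 0 0 0 0" --pt "1 -37 -15.1 0 0 0 0" --pt "1 -37 -15.1 0 0 0 0" --pt "1 -37 -15.1 0 0 0 0" --pt "1 0 0 0 0 0 0" --pt "1 0 0 0 0 0 0" --pt "1 0 0 0 0 0 0"

```text
t: 40.97
eef_pos: [0.6589, 0.2181, 0.1799]
ee_rot: [3.139, -0.002, -1.607]
force: [-0.0, 0.8, 0.2]
width: 0.0005
gripper_force: 0.0
```

```bash
python3 blobs.py
```

```text
[0.65893387 0.21751655 0.18055917] [ 3.14004184e+00 -1.13260563e-03 -1.60807364e+00] 0.0006546763433192462
[ 306  152  138   47 3912] [[306.0, 152.0], [443.0, 152.0], [443.0, 198.0], [306.0, 198.0]]
[([0.5464, 0.2145, 0.0401], 0.95), ([0.8378, 0.1307, 0.0071], 0.81)]
[([0.4895, -0.2142, 0.0165], 0.85), ([0.5409, 0.2237, 0.04], 0.84), ([0.3084, 0.1483, 0.0085], 0.55)]
[([0.84, 0.1328, 0.0069], 0.81), ([0.5472, 0.2202, 0.0392], 0.71), ([0.4852, -0.2125, 0.0165], 0.6)]
```

>>> servo_tool --pt "1 -2 0 35 0 0 0" --pt "1 0 0 35 0 0 0" --pt "1 0 0 35 0 0 0" --pt "1 0 0 20 0 0 0" --pt "1 0 0 10 0 0 0" --pt "1 0 0 6 0 0 0" --pt "1 0 0 0 0 0 0" --pt "1 0 0 0 0 0 0"

```text
t: 41.93
eef_pos: [0.6605, 0.2204, 0.042]
ee_rot: [-3.14, 0.001, -1.608]
force: [-0.7, 0.8, 0.7]
width: 0.0004
gripper_force: 0.0
```

>>> servo_tool --pt "1 0 0 4 0 0 0" --pt "1 0 0 0 0 0 0" --pt "1 0 10 0 0 0 0" --pt "1 0 10 0 0 0 0" --pt "1 0 7 0 0 0 0" --pt "1 0 7 0 0 0 0" --pt "1 0 7 0 0 0 0" --pt "1 0 7 0 0 0 0" --pt "1 0 7 0 0 0 0" --pt "1 0 7 0 0 0 0" --pt "1 0 7 0 0 0 0" --pt "1 0 7 0 0 0 0" --pt "1 0 7 0 0 0 0" --pt "1 0 7 0 0 0 0" --pt "1 0 7 0 0 0 0" --pt "1 0 7 0 0 0 0" --pt "1 0 3 0 0 0 0" --pt "1 0 0 0 0 0 0" --pt "1 0 0 0 0 0 0"

```text
t: 43.52
eef_pos: [0.5519, 0.2239, 0.0362]
ee_rot: [3.14, -0.001, -1.608]
force: [-0.6, -0.8, 0.3]
width: 0.0006
gripper_force: 0.0
```

Run:
```python
from h import *
f=grab('side');print(rec('blade0',f,6))
```

```text
[([0.4898, -0.2169, 0.0189], 0.94), ([0.4647, 0.2252, 0.0397], 0.74), ([0.8382, 0.1271, 0.0083], 0.55), ([0.3077, 0.147, 0.0071], 0.54)]
```

>>> servo_tool --pt "1 0 -8 0 0 0 0" --pt "1 0 0 -35 0 0 0" --pt "1 0 0 -40 0 0 0" --pt "-0.45 0 0 -36 0 0 -6.92" --pt "-0.45 0 0 0 0 0 -6.92" --pt "-0.45 0 0 0 0 0 -6.92" --pt "-0.45 0 0 0 0 0 -6.92" --pt "-0.45 0 0 0 0 0 -6.92" --pt "-0.45 0 0 0 0 0 -6.92" --pt "-0.45 0 0 0 0 0 -6.92" --pt "-0.45 0 0 0 0 0 -6.92" --pt "-0.45 0 0 0 0 0 -6.92" --pt "-0.45 0 0 0 0 0 -6.92" --pt "-0.45 0 0 0 0 0 -6.92" --pt "-0.45 0 0 0 0 0 -6.92" --pt "-0.45 0 0 0 0 0 -6.92" --pt "-0.45 -40 0 0 0 0 0" --pt "-0.45 -40 0 0 0 0 0" --pt "-0.45 -40 0 0 0 0 0" --pt "-0.45 0 0 0 0 0 0"

```text
t: 45.28
eef_pos: [0.4355, 0.2267, 0.147]
ee_rot: [3.141, 0.003, -0.038]
force: [-0.9, -0.2, -0.8]
width: 0.0632
gripper_force: 0.0
```

>>> servo_tool --pt "-0.45 0 0 0 0 0 0" --pt "-0.45 0 0 0 0 0 0"

```text
t: 45.45
eef_pos: [0.4413, 0.2289, 0.148]
ee_rot: [-3.141, -0.001, -0.037]
force: [-0.6, -0.3, 1.1]
width: 0.0635
gripper_force: 0.0
```

```bash
python3 blobs.py
```

```text
[0.4416174  0.22878884 0.14782834] [-3.14128204e+00 -5.17085562e-04 -3.77802836e-02] 0.06356641010660533
[ 232   70   55  152 5203] [[232.0, 70.0], [286.0, 70.0], [286.0, 221.0], [232.0, 221.0]]
[([0.2904, 0.1643, 0.0047], 0.88), ([0.4788, 0.2158, 0.0414], 0.63)]
[([0.8375, 0.1272, 0.0045], 0.72), ([0.3068, 0.1489, 0.0071], 0.69), ([0.4651, 0.2245, 0.0416], 0.66), ([0.489, -0.2145, 0.016], 0.63)]
[([0.8402, 0.1286, 0.005], 0.88), ([0.3138, 0.1515, 0.002], 0.81), ([0.4724, 0.2233, 0.0416], 0.6), ([0.4825, -0.2129, 0.0174], 0.52), ([0.6261, -0.1802, 0.0462], 0.36)]
```

>>> servo_tool --pt "-0.45 -1 3 30 0 0 0" --pt "-0.45 0 0 30 0 0 0" --pt "-0.45 0 0 25 0 0 0" --pt "-0.45 0 0 16 0 0 0" --pt "-0.45 0 0 10 0 0 0" --pt "-0.45 0 0 10 0 0 0" --pt "-0.45 0 0 0 0 0 0" --pt "1 0 0 0 0 0 0" --pt "1 0 0 0 0 0 0" --pt "1 0 0 0 0 0 0" --pt "1 0 0 0 0 0 0" --pt "1 0 0 0 0 0 0" --squeeze 40

```text
t: 46.75
eef_pos: [0.4399, 0.2257, 0.0272]
ee_rot: [-3.141, -0.001, -0.038]
force: [0.8, -0.4, 1.0]
width: 0.0433
gripper_force: 39.9
```

>>> servo_tool --pt "1 0 0 -10 0 0 0" --pt "1 0 0 -20 0 0 0" --pt "1 0 0 -30 0 0 0" --pt "1 0 0 -30 0 0 0" --pt "1 0 0 -20 0 0 0" --pt "1 0 0 0 0 0 -4.7" --pt "1 0 0 0 0 0 -4.8" --pt "1 0 0 0 0 0 0"

```text
t: 47.42
eef_pos: [0.4396, 0.2256, 0.1374]
ee_rot: [-3.14, -0.001, 0.132]
force: [-0.8, -0.7, -0.9]
width: 0.0438
gripper_force: 39.9
```

>>> servo_tool --pt "1 -2 26 0 0 0 0" --pt "1 -2 26 0 0 0 0" --pt "1 -2 26 0 0 0 0" --pt "1 -2 26 0 0 0 0" --pt "1 -2 26 0 0 0 0" --pt "1 -2 26 0 0 0 0" --pt "1 -2 26 0 0 0 0" --pt "1 -2 26 0 0 0 0" --pt "1 -2 26 0 0 0 0" --pt "1 -2 26 0 0 0 0" --pt "1 -2 26 0 0 0 0" --pt "1 -2 26 0 0 0 0" --pt "1 -2 26 0 0 0 0" --pt "1 -2 26 0 0 0 0" --pt "1 -2 26 0 0 0 0" --pt "1 -2 26 0 0 0 0" --pt "1 -2 26 0 0 0 0" --pt "1 0 0 0 0 0 0" --pt "1 0 0 0 0 0 0" --pt "1 0 0 0 0 0 0"

```text
t: 49.08
eef_pos: [0.4618, -0.2172, 0.1362]
ee_rot: [-3.141, 0.001, 0.126]
force: [-0.1, 0.7, -0.9]
width: 0.0434
gripper_force: 39.9
```

Run:
```python
from h import *
f=grab('wrist');g=f['color'].mean(2);s=arm.get_state();print(s['eef_pos'],s['ee_rot'],s['width'],s['gripper_force'])
print([int(x) for x in g[10:110:4,222]],[int(x) for x in g[10:110:4,285]])
print([int(x) for x in g[100,190:330:4]]);print([int(x) for x in g[200,190:330:4]])
```

```text
[ 0.46195374 -0.21685125  0.13636575] [-3.14131763e+00  4.76169766e-04  1.26792132e-01] 0.04360392390974261 39.89806115627289
[182, 181, 182, 183, 182, 183, 182, 183, 177, 59, 56, 54, 58, 59, 54, 51, 54, 57, 61, 58, 56, 55, 61, 52, 55] [185, 183, 183, 182, 184, 184, 183, 181, 183, 54, 60, 60, 58, 56, 59, 55, 53, 49, 61, 56, 59, 61, 60, 62, 58]
[144, 145, 143, 144, 70, 50, 52, 52, 59, 58, 59, 180, 183, 182, 183, 180, 181, 184, 180, 181, 186, 186, 177, 62, 59, 61, 55, 55, 54, 57, 144, 146, 144, 146, 145]
[136, 136, 138, 135, 133, 43, 45, 47, 42, 45, 46, 178, 177, 172, 177, 174, 175, 175, 173, 176, 175, 168, 51, 46, 52, 45, 44, 48, 137, 136, 137, 137, 136, 137, 135]
```

>>> servo_tool --pt "1 1 1.5 25 0 0 0" --pt "1 0 0 25 0 0 0" --pt "1 0 0 25 0 0 0" --pt "1 0 0 20 0 0 0" --pt "1 0 0 10 0 0 0" --pt "1 0 0 7 0 0 0" --pt "1 0 0 5 0 0 0" --pt "1 0 0 0 0 0 0" --pt "1 0 0 0 0 0 0"

```text
t: 49.88
eef_pos: [0.4641, -0.2186, 0.0202]
ee_rot: [3.141, -0.001, 0.128]
force: [-0.2, -1.0, -1.2]
width: 0.0436
gripper_force: 39.9
```

>>> servo_tool --pt "1 0 0 2 0 0 0" --pt "1 0 0 1 0 0 0" --pt "1 0 0 0 0 0 0" --pt "-0.36 0 0 0 0 0 0" --pt "-0.36 0 0 0 0 0 0" --pt "-0.36 0 0 0 0 0 0" --pt "-0.36 0 0 0 0 0 0" --pt "-0.36 0 0 -20 0 0 0" --pt "-0.36 0 0 -40 0 0 0" --pt "-0.36 0 0 -40 0 0 0" --pt "-0.36 0 0 -35 0 0 0" --pt "-0.36 0 0 -30 0 0 0" --pt "-0.36 0 0 0 0 0 0" --pt "-0.36 0 0 0 0 0 0"

```text
t: 51.05
eef_pos: [0.4645, -0.2188, 0.1837]
ee_rot: [3.141, -0.004, 0.128]
force: [-0.6, 0.7, -1.9]
width: 0.0597
gripper_force: 0.0
```

```bash
python3 blobs.py
```

```text
[ 0.46346685 -0.21853452  0.18204878] [-3.14150382e+00 -1.49824491e-03  1.27783347e-01] 0.05963615050784475
[ 213    0   82   17 1309] [[213.0, 0.0], [294.0, 0.0], [294.0, 16.0], [213.0, 16.0]]
[ 177   58  157  164 3271] [[177.0, 221.0], [177.0, 58.0], [333.0, 58.0], [333.0, 221.0]]
[ 230   73   48  132 3753] [[230.0, 204.0], [231.0, 73.0], [277.0, 73.0], [276.0, 204.0]]
[  58  111   87   30 1149] [[56.0, 116.0], [141.0, 100.0], [146.0, 128.0], [61.0, 143.0]]
[]
[([0.4935, -0.2156, 0.0235], 0.9), ([0.8369, 0.1266, 0.0072], 0.82), ([0.307, 0.1487, 0.0051], 0.69)]
[([0.8397, 0.1307, 0.0058], 0.89), ([0.4876, -0.2152, 0.0229], 0.67), ([0.3132, 0.1532, 0.0023], 0.65), ([0.6041, 0.1957, 0.033], 0.46)]
```

>>> servo_tool --pt "-0.14 0 0 0 0 0 6.92" --pt "-0.14 0 0 0 0 0 6.92" --pt "-0.14 0 0 0 0 0 6.92" --pt "-0.14 0 0 0 0 0 6.92" --pt "-0.14 0 0 0 0 0 6.92" --pt "-0.14 0 0 0 0 0 6.92" --pt "-0.14 0 0 0 0 0 6.92" --pt "-0.14 0 0 0 0 0 6.92" --pt "-0.14 0 0 0 0 0 6.92" --pt "-0.14 0 0 0 0 0 6.92" --pt "-0.14 0 0 0 0 0 6.92" --pt "-0.14 0 0 0 0 0 6.92" --pt "-0.14 0 0 0 0 0 6.92" --pt "-0.14 1 -36 0 0 0 0" --pt "-0.14 1 -36 0 0 0 0" --pt "-0.14 1 -37 0 0 0 0" --pt "-0.14 0 -37 0 0 0 0" --pt "-0.14 0 0 0 0 0 0" --pt "-0.14 0 0 0 0 0 0" --pt "-0.14 0 0 0 0 0 0"

```text
t: 53.02
eef_pos: [0.608, -0.2027, 0.1799]
ee_rot: [3.139, 0.001, -1.442]
force: [-0.5, -0.7, 0.2]
width: 0.0498
gripper_force: 0.0
```

>>> servo_tool --pt "-0.14 0 0 30 0 0 0" --pt "-0.14 0 0 30 0 0 0" --pt "-0.14 0 0 30 0 0 0" --pt "-0.14 0 0 20 0 0 0" --pt "-0.14 0 0 10 0 0 0" --pt "-0.14 0 0 0 0 0 0" --pt "1 0 0 0 0 0 0" --pt "1 0 0 0 0 0 0" --pt "1 0 0 0 0 0 0" --pt "1 0 0 0 0 0 0" --pt "1 0 0 0 0 0 0" --pt "1 0 0 0 0 0 0" --squeeze 30

```text
t: 54.02
eef_pos: [0.609, -0.2029, 0.0623]
ee_rot: [-3.14, -0.0, -1.442]
force: [-2.6, 0.3, 5.1]
width: 0.0163
gripper_force: 30.7
```

>>> servo_tool --pt "1 0 10 0 0 0 0" --pt "1 0 10 0 0 0 0" --pt "1 0 10 0 0 0 0" --pt "1 0 10 0 0 0 0" --pt "1 0 10 0 0 0 0" --pt "1 0 10 0 0 0 0" --pt "1 0 10 0 0 0 0" --pt "1 0 10 0 0 0 0" --pt "1 0 10 0 0 0 0" --pt "1 0 10 0 0 0 0" --pt "1 0 10 0 0 0 0" --pt "1 0 10 0 0 0 0" --pt "1 0 10 0 0 0 0" --pt "1 0 10 0 0 0 0" --pt "1 0 10 0 0 0 0" --pt "1 0 7 0 0 0 0" --pt "1 0 4 0 0 0 0" --pt "1 0 3 0 0 0 0" --pt "1 0 0 0 0 0 0" --pt "1 0 0 0 0 0 0"

```text
t: 55.68
eef_pos: [0.4455, -0.2232, 0.0622]
ee_rot: [-3.14, 0.001, -1.442]
force: [1.0, 10.1, 9.2]
width: 0.0158
gripper_force: 30.0
```

>>> servo_tool --pt "1 0 3 0 0 0 0" --pt "1 0 2 0 0 0 0" --pt "1 0 0 0 0 0 0" --pt "1 0 0 0 0 0 0"

```text
t: 56.02
eef_pos: [0.4454, -0.2233, 0.0623]
ee_rot: [-3.132, -0.0, -1.441]
force: [15.1, 13.3, -6.1]
width: 0.016
gripper_force: 30.0
```

>>> servo_tool --pt "1 0 -5 0 0 0 0" --pt "-0.14 0 0 0 0 0 0" --pt "-0.14 0 0 0 0 0 0" --pt "-0.14 0 0 0 0 0 0" --pt "-0.14 0 0 0 0 0 0" --pt "-0.14 0 0 -35 0 0 0" --pt "-0.14 0 0 -35 0 0 0" --pt "-0.14 0 0 -5 0 0 0" --pt "-0.14 -36 -18 0 0 0 0" --pt "-0.14 -37 -18 0 0 0 0" --pt "-0.14 -37 -18 0 0 0 0" --pt "-0.14 -37 -18 0 0 0 0" --pt "-0.14 0 0 0 0 0 0" --pt "-0.14 0 0 0 0 0 0" --pt "-0.14 0 0 0 0 0 0"

```text
t: 57.27
eef_pos: [0.4979, -0.069, 0.1362]
ee_rot: [3.141, -0.0, -1.441]
force: [-0.2, -0.1, 0.0]
width: 0.0499
gripper_force: 0.0
```

>>> servo_tool --pt "-0.14 0 0 30 0 0 0" --pt "-0.14 0 0 25 0 0 0" --pt "-0.14 0 0 15 0 0 0" --pt "-0.14 0 0 0 0 0 0" --pt "-0.14 0 0 0 0 0 0" --pt "1 0 0 0 0 0 0" --pt "1 0 0 0 0 0 0" --pt "1 0 0 0 0 0 0" --pt "1 0 0 0 0 0 0" --pt "1 0 0 0 0 0 0" --pt "1 0 0 0 0 0 0"

```text
t: 58.18
eef_pos: [0.4981, -0.069, 0.0671]
ee_rot: [3.141, -0.0, -1.442]
force: [-4.7, 0.3, 6.0]
width: 0.0197
gripper_force: 30.0
```

Knob gripped; now slide it home.

>>> servo_tool --pt "1 5 0 0 0 0 0" --pt "1 5 0 0 0 0 0" --pt "1 5 0 0 0 0 0" --pt "1 5 0 0 0 0 0" --pt "1 5 0 0 0 0 0" --pt "1 5 0 0 0 0 0" --pt "1 5 0 0 0 0 0" --pt "1 4 0 0 0 0 0" --pt "1 3 0 0 0 0 0" --pt "1 2 0 0 0 0 0" --pt "1 2 0 0 0 0 0" --pt "1 0 0 0 0 0 0" --pt "1 0 0 0 0 0 0"

```text
t: 59.27
eef_pos: [0.5035, -0.1131, 0.0671]
ee_rot: [3.141, 0.002, -1.442]
force: [-7.5, 12.7, 10.7]
width: 0.0195
gripper_force: 30.0
```

>>> servo_tool --pt "1 3 0 0 0 0 0" --pt "1 1 0 0 0 0 0" --pt "1 0 0 0 0 0 0" --pt "1 0 0 0 0 0 0"

```text
t: 59.6
eef_pos: [0.5034, -0.1141, 0.067]
ee_rot: [3.141, 0.006, -1.443]
force: [-12.0, 33.4, 18.1]
width: 0.02
gripper_force: 30.0
```

>>> servo_tool --pt "1 -4 0 0 0 0 0" --pt "-0.14 0 0 0 0 0 0" --pt "-0.14 0 0 0 0 0 0" --pt "-0.14 0 0 0 0 0 0" --pt "-0.14 0 0 0 0 0 0" --pt "-0.14 0 0 -35 0 0 0" --pt "-0.14 0 0 -35 0 0 0" --pt "-0.14 0 0 -40 0 0 0" --pt "-0.14 0 0 -40 0 0 0" --pt "-0.14 -30 0 -40 0 0 0" --pt "-0.14 -20 0 -40 0 0 0" --pt "-0.14 0 0 0 0 0 0" --pt "-0.14 0 0 0 0 0 0" --pt "-0.14 0 0 0 0 0 0"

```text
t: 60.77
eef_pos: [0.4986, -0.0713, 0.287]
ee_rot: [-3.141, 0.0, -1.442]
force: [-0.1, -0.2, -1.1]
width: 0.05
gripper_force: 0.0
```

Run:
```python
from h import *
f=grab('wrist','w14.png');print(arm.get_state()['eef_pos'])
f=grab('side')
for q in ['blade0','carrot0','bowl','gourd1','spatula']: print(q,rec(q,f,5))
```

```text
[ 0.49828292 -0.0715262   0.28621479]
blade0 [([0.8403, 0.128, 0.0076], 0.85), ([0.308, 0.1482, 0.0076], 0.69), ([0.4207, -0.0087, 0.0236], 0.25)]
carrot0 [([0.4204, -0.0073, 0.0225], 0.72), ([0.5916, -0.493, 0.0255], 0.7), ([0.5741, -0.2274, 0.0444], 0.32)]
bowl []
gourd1 [([0.4215, -0.0085, 0.024], 0.33)]
spatula [([0.4148, -0.4354, 0.0047], 0.55), ([0.4892, -0.2242, 0.0556], 0.55), ([0.4217, -0.008, 0.0247], 0.39)]
```

View pics/w14.png

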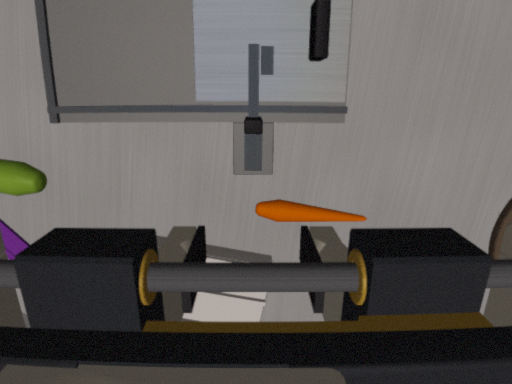

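The lid is shut, with its front edge at u≈350. The bolt is home beside the lug at (262,60), the knob is at (253,126), and the carrot is where it was.

```bash
python3 -c "
from station import arm
print(arm.job_done())"
```

```text
the job is handed in; nothing more can be done
None
```

The job is handed in: all three blades on the board are stacked flat in the safe, the lid is fully shut, the lock is fully home, and the robot did not touch anything else on the counter.

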